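# Clamp a square tube in the ratchet-lever bench vice

## Task

Stand the loose square steel tube on end between the jaws of the blue bench vice, down on the slide bar and about the middle of the jaw width, and let go of it. Then hold the red knob of the ratchet lever and pump it back and forth, one tooth a stroke, until the jaws hold the tube firmly: stop, in mid-stroke if need be, when pushing the knob forward takes about 14 N, because forcing it much harder crushes the thin-walled tube. Let go, and leave the spray can, the hammer and the magnetic square where they are.

Things in the scene. Friction and masses are not known exactly. Their poses are not given: they have to be found in the camera images.
- tube: the workpiece: bright steel square tube, 30 x 30 mm outside, 110 mm long, 0.2 kg, standing on end on the bench at the start. Origin: centre of its lower end; z runs up along the tube, x and y are square to its faces
- vice: blue bench vice bolted down; place and yaw differ each run. Origin on the bench; z up, y along the spindle from lever end to fixed jaw, x along the jaw width. In its frame, mm: steel jaw plates 100 wide (x centre 0), 100 to 135 high (jaws' top); flat top of the slide bar between the jaws, where the tube stands, 85 high, 48 wide; vice spans x -100..100, y -190..130
- jaw: the moving jaw of the vice with its slide bar; axes as vice; its origin coincides with that of vice when the jaws stand 34 mm apart; it moves along +y as the vice closes
- fixed_face (a point): centre of the fixed jaw's gripping face, 117.5 mm above the bench, at y = 15 mm of vice; axes as vice; the face looks along -y
- jaw_face (a point): centre of the moving jaw's gripping face, 117.5 mm above the bench, on the -y side of the fixed face. At the start the faces stand 33 to 35.5 mm apart
- lever (a joint): swing of the ratchet lever in rad, stops at -0.42 and +0.42; 0 upright, + leans the knob to +x of vice. Towards + is the working stroke: the pawl turns a 12-tooth wheel and the screw, 1 mm of jaw travel a tooth (0.524 rad). Towards - is the idle return. A stroke from -0.41 to +0.16 takes exactly one tooth; two cannot be had. It stays where left; the screw locks itself
- knob (a point): centre of the red 32 mm ball knob, 155 mm from the spindle axis on a 13 mm rod. Push square to the lever: about 3 N either way while the jaw is free, with short knocks up to 9 N as a tooth is caught. Once the jaws touch the tube it stiffens fast, some 15 N within one tooth, so stop within a stroke: pushed slowly, 9 N means about 45 N at the jaws, 14 N 90 N, 18 N 150 N
- lever_hinge (a point): point on the spindle axis, 67 mm above the bench, in the plane of the lever (near y = -165 mm of vice); y of vice is the hinge axis. It moves along with the jaw
- spray_can: bystander: white spray can with a yellow band, 54 mm in diameter, 160 mm tall, standing; origin under its centre
- hammer: bystander: hammer lying on the bench, 240 mm long
- magnet_square: bystander: red magnetic welding square, 100 x 20 x 82 mm
There are look-alikes about, which are no part of the job. Of the things like the tube, leave any that is orange or yellow; of the rest the larger one is meant.

How it is judged:
By the outcome, as a careful person would: the job done as asked, in the order asked, and still so for the second after the job is handed in, with the robot touching nothing.
It also fails if it takes over 67 s, if anything falls off the work surface, if the arm or the gripper's body presses on something with over 40 N, if the wrist force passes 120 N, or if a joint passes its speed limit or range.

## Robot

A 6-joint arm with a two-finger parallel gripper is mounted at the origin on the work surface. World frame = base frame: x ahead of the robot, y to its left, z up, the work surface at z = 0. Lengths are in mm, angles in rad, forces in N, time in s.
With the tool pointing down it reaches from about 350 to 975 mm from the base axis. Payload 7.1 kg.
Tool frame: the origin (TCP) lies at the very end of the fingers, on their centre line; the grasp point (between the pads) lies tcp_to_grasp behind it (tcp_to_grasp is the distance from the TCP to the grasp point, in mm); z points along the fingers, x is the direction in which the jaws open and shut, and the axes are right-handed (so a half turn about z gives the same grasp; the last joint's range is limited). The gripper opens to 88 mm and grips with 3 to 60 N. Pads are 20 mm wide; open, the fingers measure 115 mm over their backs; the gripper's body (75 mm by 178 mm) begins 61 mm behind the grasp point.
Start: joints at [1.245, 0.423, 1.63, -0, 1.089, -0.019], TCP at [188.724, 595.809, 222.675] pointing down, gripper open.
Joint ranges: [-3, 3], [-0.9, 2.11], [0.09, 2.58], [-1.31, 4.45], [0.11, 2.69], [-2.54, 2.54]. Speed limits (rad/s): [2.39, 2.39, 3.01, 3.14, 3.14, 3.14].

## Interface

Orientations are given as a rotation vector (axis times angle).
In Python, from workcell import get_obs, get_image, close_job, recognise, mark_of, tcp_to_grasp gives the robot as it stands. The module is installed in compiled form; this text tells all that it offers.
- The arm moves only by the tool move_arm, never from a script. Its argument "motion" is a list of rows, each a list of 7 numbers: the shift along the world's x, y, z in mm, then the turn, a rotation vector about the world's x, y, z in rad, then the finger opening in mm, from 0 to 87.8. A call has 1 to 5 rows; each row is the pose to reach, as a shift and turn from the pose commanded when the call began; what a row does not reach only later rows make up. A row lasts 1/12 s, in which the tool goes at most 41.7 mm and 7.16 degrees, less where a joint would pass 70% of its speed; a pose out of reach is approached as far as the arm can. A call with a gripper value outside its range is refused whole. The fingers move at their own pace and stop on an object; the grip force is fixed at half the most. Time passes only in rows, so rows that repeat a pose let the fingers close. It gives the time, the measured TCP pose, the force and the opening at its end, in the units of the state.
- get_obs(): the state, without advancing time (a new reading comes with each control period).
- get_image(name): name is "scene" or "top" or "wrist"; returns a dict with "color" (480x640x3 uint8, red, green, blue), "mtx" (3x3 intrinsics, pixels), "camera_from_world" (4x4, takes a point from world to camera coordinates). Camera axes: x right, y up, looking along -z (the intrinsics and any distortion apply to the point x, -y, -z); pixel columns grow to the right and rows downward; lengths in mm; the calibration is good to about 2 mm. The wrist camera is an equidistant fisheye: a pixel r from the principal point sees the ray r / f radians off the axis. A picture is of the moment at which its call begins. There is no depth.
- close_job(): hands the job in, once; it reports no verdict.
Trained networks look in a picture, given as the dict that the camera call returned (one of the last four; its "shot" number tells which), for a name from the list of things; names that differ only in an ending like _2 or _b are one class to them, and where a whole thing is asked for, a point or a joint stands for the part that bears it (a point fixed in the world has none). Each returns a list of dicts, best first, with "p" (0 to 1); they miss things now and then, are a little off and sometimes report something else, mostly with a low value. They report only what shows in the picture. A call takes as long as a camera call. They do not tell look-alikes from the thing itself.
- recognise(picture, label): "bbox" ([centre column, centre row, width, height] in pixels, round what is visible of it).
- mark_of(picture, label): "location" ([row, column] in pixels: a listed point, or the origin of a listed thing).
The state is a dict: "t": time; "qpos": joint angles; "qvel": joint speeds; "joint_torque": joint torques, N m; "ee_pos": TCP position; "orientation": TCP orientation; "ft_force": force on the tool from outside, world axes, zero at the start; "moment": the same for the moment, N m; "width": finger opening in mm.
Only numpy, scipy, OpenCV 4.12 (cv2) and the standard library are available. Lean on these libraries where they do the work, as an engineer would, in place of code of your own. Each camera call takes 0.05 s, during which the arm holds its last target. There are 200 camera calls.

## Working session

There is one attempt and no reset: what is moved stays moved. The work goes in short steps, Python scripts to look and compute and a tool call to move; the robot and the scene stay as the last step left them, time stands still between calls to the robot, and variables do not carry over. Pictures are saved under pics/ and viewed, about 8 in all and at most 12, crops included, and the job is handed in when it is done.

Besides the shell and the picture viewer there is one more tool, called as name(argument=value, ...), one argument or row to a line, values as JSON. move_arm: Moves the arm, as the interface text tells. Its arguments: {"type":"object","properties":{"motion":{"type":"array"}},"required":["motion"]}

```bash
mkdir -p pics; cat > h.py <<'E'
import numpy as np, cv2
from workcell import *
from scipy.spatial.transform import Rotation as R
from scipy.optimize import least_squares
def proj(im,P):
    P=np.atleast_2d(P); M=np.array(im["camera_from_world"]); c=P@M[:3,:3].T+M[:3,3]
    v=np.c_[c[:,0],-c[:,1],-c[:,2]]; K=np.array(im["mtx"])
    if im.get("fish"):
        r=np.linalg.norm(v[:,:2],axis=1); th=np.arctan2(r,v[:,2]); s=th/np.maximum(r,1e-9); v=np.c_[v[:,0]*s,v[:,1]*s,np.ones(len(v))]
    p=v@K.T; return p[:,:2]/p[:,2:]
def ray(im,uv):
    K=np.array(im["mtx"]); d=np.linalg.solve(K,[uv[0],uv[1],1.]);
    if im.get("fish"):
        r=np.hypot(d[0],d[1]); d=np.array([d[0]/max(r,1e-9)*np.sin(r),d[1]/max(r,1e-9)*np.sin(r),np.cos(r)])
    M=np.array(im["camera_from_world"]); Rm=M[:3,:3]; return -Rm.T@M[:3,3], Rm.T@np.array([d[0],-d[1],-d[2]])
def onz(im,uv,z):
    o,d=ray(im,uv); return o+d*(z-o[2])/d[2]
def shot(n):
    im=get_image(n); im["fish"]=(n=="wrist"); return im
def tri(obs):
    A=np.zeros((3,3));b=np.zeros(3)
    for im,uv in obs:
        o,d=ray(im,uv); d=d/np.linalg.norm(d); Q=np.eye(3)-np.outer(d,d); A+=Q;b+=Q@o
    return np.linalg.solve(A,b)
def save(im,f): cv2.imwrite("pics/"+f,cv2.cvtColor(im["color"],cv2.COLOR_RGB2BGR))
E
python3 - <<'E'
from h import *
np.set_printoptions(precision=1,suppress=True)
print(tcp_to_grasp, get_obs())
ims={n:shot(n) for n in("scene","top","wrist")}
for n,im in ims.items():
    save(im,n+"0.png"); print(n,[k for k in im if k!="color"],ray(im,(320,240))[0])
    for l in["tube","vice","fixed_face","jaw_face","knob","lever_hinge","spray_can","hammer","magnet_square","jaw"]:
        print(l,[(round(m["p"],2),np.round(m["location"][::-1])) for m in mark_of(im,l)][:4], [(round(m["p"],2),np.round(m["bbox"])) for m in recognise(im,l)][:4] if l in("tube",) else "")
E
```

```text
18.700000000000003 {'t': 0.0, 'qpos': array([ 1.2,  0.4,  1.6, -0. ,  1.1, -0. ]), 'qvel': array([ 0., -0., -0.,  0.,  0., -0.]), 'joint_torque': array([ -0. , -54.5, -27.4,   0.1,   0. ,  -0. ]), 'ee_pos': array([188.5, 595.3, 221.9]), 'orientation': array([ 2.5,  1.9, -0. ]), 'ft_force': array([-0.5,  0.2,  0.6]), 'moment': array([ 0. , -0.1, -0. ]), 'width': 87.94179990937278}
scene ['mtx', 'camera_from_world', 'shot', 'fish'] [1284.4  244.3  863.9]
tube [(0.96, array([221., 268.])), (0.87, array([216., 238.])), (0.84, array([195., 259.])), (0.59, array([227., 219.]))] [(0.9, array([224., 204.,  17.,  31.])), (0.67, array([209., 218.,  21.,  47.])), (0.61, array([217., 253.,  16.,  31.])), (0.59, array([190., 241.,  30.,  51.]))]
vice [(0.69, array([345., 320.]))] 
fixed_face [(0.67, array([352., 274.]))] 
jaw_face [(0.7, array([332., 274.]))] 
knob [(0.74, array([261., 213.]))] 
lever_hinge [(0.83, array([262., 273.])), (0.35, array([259., 207.]))] 
spray_can [(0.81, array([486., 296.])), (0.21, array([345., 316.]))] 
hammer [(0.81, array([493., 395.])), (0.65, array([215., 238.]
[... 345 characters left out ...]
430., 255.,  18.,  18.])), (0.52, array([457., 327.,  16.,  13.]))]
vice [(0.61, array([300., 233.]))] 
fixed_face [(0.77, array([291., 219.]))] 
jaw_face [(0.69, array([307., 221.]))] 
knob [(0.73, array([377., 221.]))] 
lever_hinge [(0.63, array([368., 225.]))] 
spray_can [(0.96, array([186., 286.]))] 
hammer [(0.86, array([177., 188.])), (0.2, array([290., 220.]))] 
magnet_square [(0.78, array([459., 196.]))] 
jaw [(0.7, array([298., 233.])), (0.42, array([306., 222.]))] 
wrist ['mtx', 'camera_from_world', 'shot', 'fish'] [110.3 620.  384.7]
tube [] []
vice [] 
fixed_face [] 
jaw_face [] 
knob [] 
lever_hinge [] 
spray_can [(0.92, array([186., 431.]))] 
hammer [] 
magnet_square [] 
jaw []
```

```bash
python3 - <<'E'
import cv2,numpy as np
s=cv2.imread("pics/scene0.png");t=cv2.imread("pics/top0.png")
a=cv2.resize(s[170:350,130:400],None,fx=2.9,fy=2.9,interpolation=cv2.INTER_CUBIC)
cv2.imwrite("pics/a.png",a[:600,:800])
b=cv2.resize(t[150:350,250:500],None,fx=3,fy=3,interpolation=cv2.INTER_CUBIC)
cv2.imwrite("pics/b.png",b)
E
```

```text
(no output)
```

View pics/a.png

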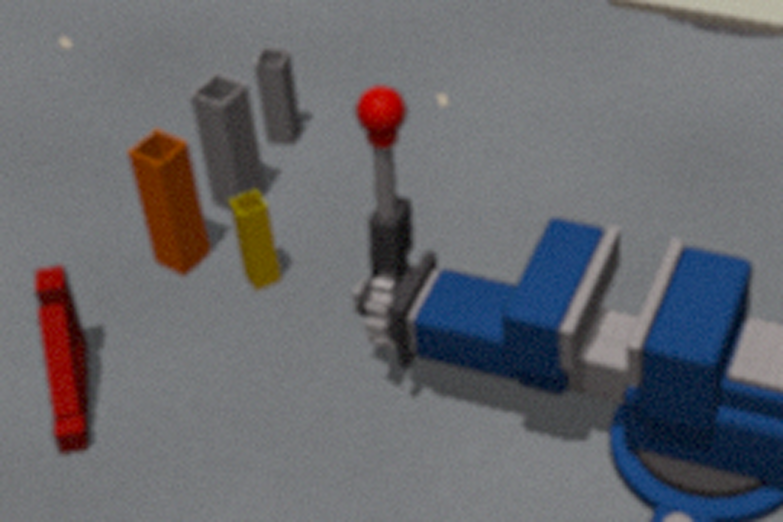

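View pics/b.png

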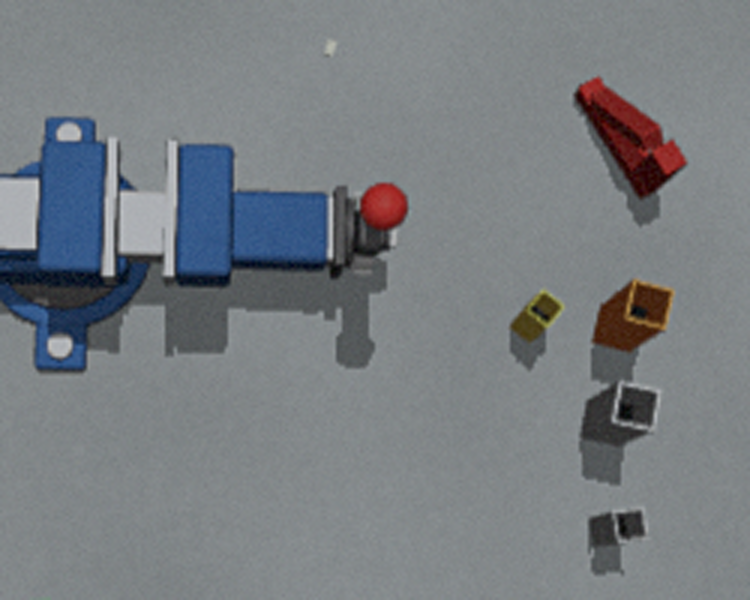

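The candidates are orange (scene 190,241), yellow (217,253), large grey (209,218; top 459,288) and small grey (224,204; top 457,327). The large grey one fits: it is neither orange nor yellow, and it is the larger of the two that remain. The enlarged crop above confirms it. Next I'll fit the poses.

```bash
cat > fit.py <<'E'
from h import *
np.set_printoptions(precision=2,suppress=True)
sc=shot("scene");tp=shot("top")
def V(p,q): 
    c,s=np.cos(p[2]),np.sin(p[2]); q=np.atleast_2d(np.array(q,float)); return np.c_[p[0]+c*q[:,0]-s*q[:,1],p[1]+s*q[:,0]+c*q[:,1],q[:,2]]
def model(p):
    g,a=p[3],p[4]; yh=-165+34-g
    return {"vice":(0,0,0),"fixed_face":(0,15,117.5),"jaw_face":(0,15-g,117.5),"lever_hinge":(0,yh,67),"knob":(155*np.sin(a),yh,67+155*np.cos(a))}
marks=[(im,l,np.array(m[0]["location"][::-1]),1/2.) for im in(sc,tp) for l in("fixed_face","jaw_face","lever_hinge","knob","vice") if (m:=mark_of(im,l))]
cor=[((289.7,196),1,0),((289,242.3),-1,0),((305.7,197),1,1),((305.3,243.3),-1,1)]
def res(p,sg):
    m=model(p);r=[(proj(im,V(p,m[l]))[0]-uv)*w for im,l,uv,w in marks]
    for uv,s,j in cor: r.append((proj(tp,V(p,(sg*s*50,15-p[3]*j,135)))[0]-uv)*1.)
    return np.concatenate(r)
f0=tri([(i,u) for i,l,u,w in marks if l=="fixed_face"]);h0=tri([(i,u) for i,l,u,w in marks if l=="lever_hinge"])
print("f,h",f0,h0)
d=f0-h0; yaw=np.arctan2(-d[0],d[1])
S=[least_squares(res,[f0[0],f0[1],yaw,34,0],args=(sg,),loss="soft_l1") for sg in(1,-1)]
s=min(S,key=lambda s:s.cost); print("vice",s.x,s.cost); r=res(s.x,1 if s is S[0] else -1).reshape(-1,2); print(r.T)
# tube
tc=[(617,382),(660,386),(656,431),(613,425)]; tc=[(250+u/3,150+v/3) for u,v in tc]
W=np.array([onz(tp,u,110)[:2] for u in tc]); print("tube corners",W,W.mean(0))
for a,b in((0,1),(1,2),(2,3),(3,0)): e=W[b]-W[a]; print(np.hypot(*e),np.arctan2(e[1],e[0])%(np.pi/2))
b=[m for m in mark_of(sc,"tube")]; print([(m["p"],onz(sc,m["location"][::-1],0)) for m in b],[(m["p"],onz(tp,m["location"][::-1],0)) for m in mark_of(tp,"tube")])
E
python3 fit.py
```

```text
f,h [1253.87  236.45  831.77] [ 574.03 -115.16   65.87]
vice [574.81  44.13   6.28  34.36 182.1 ] 7.216654844428372
[[-0.99  0.2  -0.88  0.28 -0.63 -0.31  1.95 -0.54 -1.39 -0.08 -0.42  0.04
  -0.35]
 [-0.45 -1.26 -0.3  -1.33 -1.98  0.98 -0.44 -0.69 -0.83  0.33  0.09 -0.45
  -0.69]]
tube corners [[ 459.37 -295.57]
 [ 456.96 -325.88]
 [ 425.06 -321.95]
 [ 428.86 -291.83]] [ 442.56 -308.81]
30.404384891304645 1.491545776549942
32.14295821029856 1.4482918696605873
30.35962908731237 1.4454731929332068
30.742690340236244 1.4488266001082335
[(0.88, array([ 522.27, -260.04,    0.  ])), (0.78, array([ 438.27, -296.39,    0.  ])), (0.77, array([ 364.15, -299.2 ,    0.  ])), (0.57, array([ 508.95, -318.2 ,    0.  ]))] [(0.73, array([ 361.22, -311.67,    0.  ])), (0.69, array([ 445.7, -313.7,    0. ]))]
```

```bash
python3 - <<'E'
from h import *
o=get_obs(); print(o["ee_pos"],R.from_rotvec(o["orientation"]).as_matrix().round(3).tolist())
E
```

```text
[188.73068475 595.82195363 222.69355176] [[0.302, 0.953, -0.0], [0.953, -0.302, 0.0], [0.0, -0.0, -1.0]]
```

move_arm(
  motion=[
    [20,-36,8,0,0,0,80],
    [40,-71,16,0,0,0,80],
    [60,-106,24,0,0,0,80],
    [80,-141,32,0,0,0,80],
    [100,-176,40,0,0,0,80],
  ],
)

```text
t: 2.92
ee_pos: [289.2, 418.2, 263.0]
orientation: [2.534, 1.857, 0.0]
ft_force: [1.0, 0.1, -1.1]
width: 79.7
```

move_arm(
  motion=[
    [20,-36,0,0,0,0,80],
    [40,-71,0,0,0,0,80],
    [60,-106,0,0,0,0,80],
    [80,-141,0,0,0,0,80],
    [100,-176,0,0,0,0,80],
  ],
)

```text
t: 3.33
ee_pos: [389.3, 242.1, 263.0]
orientation: [2.534, 1.856, 0.001]
ft_force: [1.1, 0.7, -0.2]
width: 80.3
```

move_arm(
  motion=[
    [4,-41,0,0,0,0.1,80],
    [8,-82,0,0,0,0.19,80],
    [12,-123,0,0,0,0.19,80],
    [16,-164,0,0,0,0.19,80],
    [20,-205,0,0,0,0.19,80],
  ],
)

```text
t: 3.75
ee_pos: [408.5, 36.9, 263.0]
orientation: [2.347, 2.088, 0.001]
ft_force: [1.2, 0.2, -0.1]
width: 80.3
```

move_arm(
  motion=[
    [4,-41,0,0,0,0,80],
    [8,-82,0,0,0,0,80],
    [12,-123,0,0,0,0,80],
    [16,-164,0,0,0,0,80],
    [20,-205,0,0,0,0,80],
  ],
)

```text
t: 4.17
ee_pos: [428.5, -168.4, 263.0]
orientation: [2.347, 2.087, 0.001]
ft_force: [0.7, 0.2, -0.4]
width: 79.7
```

move_arm(
  motion=[
    [4,-41,-15,0,0,0,80],
    [8,-82,-30,0,0,0,80],
    [12,-120,-45,0,0,0,80],
    [14,-141,-60,0,0,0,80],
    [14,-141,-63,0,0,0,80],
  ],
)

```text
t: 4.58
ee_pos: [442.2, -310.9, 197.4]
orientation: [-2.35, -2.083, 0.002]
ft_force: [0.0, 0.2, 0.4]
width: 79.5
```

```bash
python3 - <<'E'
from h import *
np.set_printoptions(precision=2,suppress=True)
o=get_obs(); w=shot("wrist"); save(w,"w1.png"); print(o["ee_pos"],o["qpos"])
print([(m["p"],m["location"]) for m in mark_of(w,"tube")])
c=np.array([442.6,-308.8]);a=-0.116
for z in(0,110):
  P=np.array([[c[0]+15*(np.cos(a)*i-np.sin(a)*j),c[1]+15*(np.sin(a)*i+np.cos(a)*j),z] for i,j in((1,1),(-1,1),(-1,-1),(1,-1))]); print(proj(w,P).tolist())
E
```

```text
[ 442.19 -310.92  197.36] [-0.63  0.33  1.84 -0.    0.97 -2.08]
[(0.98, [279.4, 322.7]), (0.91, [211.2, 322.3]), (0.81, [275.8, 385.5]), (0.69, [130.9, 312.9])]
[[336.7883573704744, 225.63357873128558], [337.0223928109229, 196.23974445986556], [306.5408046946839, 196.3397329192651], [306.91119040383, 225.73954421346284]]
[[343.56563379522134, 265.2517208225598], [344.25489960042904, 225.09292264399502], [301.2525079295893, 225.24247280493134], [302.0331343935204, 265.4176300041611]]
```

View pics/w1.png

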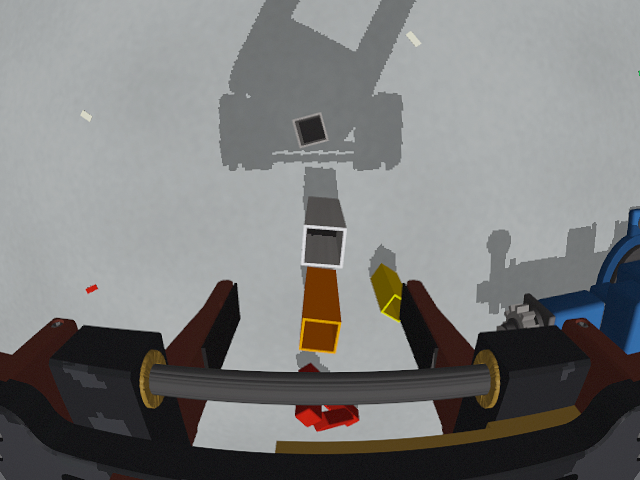

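The larger grey tube's top is centred at (324,246) in the wrist view, within 1 mm of the prediction and rotated by about -0.05 rad. I'll go down and grip it.

move_arm(
  motion=[
    [1,2.5,-35,0,0,-0.05,70],
    [1,2.5,-70,0,0,-0.05,65],
    [1,2.5,-100,0,0,-0.05,60],
    [1,2.5,-125,0,0,-0.05,60],
    [1,2.5,-129,0,0,-0.05,60],
  ],
)

```text
t: 5.1
ee_pos: [442.0, -301.9, 68.0]
orientation: [-2.393, -2.027, 0.002]
ft_force: [-0.6, -0.2, 0.6]
width: 60.1
```

move_arm(
  motion=[
    [0,0,0,0,0,0,40],
    [0,0,0,0,0,0,30],
    [0,0,0,0,0,0,20],
    [0,0,0,0,0,0,20],
    [0,0,0,0,0,0,20],
  ],
)

```text
t: 5.52
ee_pos: [444.6, -305.3, 72.2]
orientation: [2.396, 2.027, 0.001]
ft_force: [-0.2, -1.3, -1.0]
width: 29.8
```

move_arm(
  motion=[
    [0,0,0,0,0,0,20],
    [0,0,0,0,0,0,20],
    [0,0,0,0,0,0,20],
  ],
)

```text
t: 5.77
ee_pos: [444.6, -305.2, 72.2]
orientation: [2.397, 2.027, 0.001]
ft_force: [0.2, 1.7, 8.1]
width: 29.7
```

move_arm(
  motion=[
    [0,0,38,0,0,0,20],
    [0,0,76,0,0,0,20],
    [0,0,114,0,0,0,20],
    [0,20,145,0,0,0,20],
    [0,50,165,0,0,0.05,20],
  ],
)

```text
t: 6.18
ee_pos: [445.0, -256.5, 239.6]
orientation: [2.346, 2.081, 0.002]
ft_force: [0.9, 0.2, -1.9]
width: 29.9
```

move_arm(
  motion=[
    [0,38,0,0,0,0.05,20],
    [0,76,0,0,0,0.1,20],
    [0,114,0,0,0,0.115,20],
    [0,152,0,0,0,0.115,20],
    [0,190,0,0,0,0.115,20],
  ],
)

```text
t: 6.6
ee_pos: [443.0, -63.1, 236.1]
orientation: [2.224, 2.218, 0.001]
ft_force: [0.5, 0.5, -1.9]
width: 29.7
```

move_arm(
  motion=[
    [10,35,0,0,0,0,20],
    [22,70,0,0,0,0,20],
    [45,100,0,0,0,0,20],
    [80,107,0,0,0,0,20],
    [110,107,0,0,0,0,20],
  ],
)

```text
t: 7.02
ee_pos: [554.8, 45.0, 236.2]
orientation: [2.219, 2.223, 0.002]
ft_force: [0.0, 0.3, -1.6]
width: 29.9
```

move_arm(
  motion=[
    [10,0,0,0,0,0,20],
    [15,0,0,0,0,0,20],
    [15,0,0,0,0,0,20],
    [15,0,0,0,0,0,20],
  ],
)

```text
t: 7.35
ee_pos: [567.4, 41.9, 235.3]
orientation: [-2.223, -2.218, 0.002]
ft_force: [-0.4, 0.1, -2.2]
width: 29.7
```

```bash
python3 - <<'E'
from h import *
np.set_printoptions(precision=3,suppress=True)
o=get_obs(); w=shot("wrist"); save(w,"w2.png"); print(o["ee_pos"],o["orientation"],o["qpos"],o["width"],o["t"])
for l in("fixed_face","jaw_face","knob","lever_hinge"): print(l,[(m["p"],m["location"]) for m in mark_of(w,l)][:1])
for x in(-50,50):
  for y in(15,-19.4): print(x,y,proj(w,[[574.8+x,44.1+y,135.]]))
E
```

```text
[567.362  41.878 235.293] [-2.223 -2.218  0.002] [ 0.053  0.327  1.744  0.     1.072 -1.516] 29.748698384415547 7.35
fixed_face [(0.68, [245.1, 343.7])]
jaw_face [(0.72, [247.5, 299.2])]
knob [(0.96, [267.4, 57.6])]
lever_hinge [(0.8, [228.3, 155.7])]
-50 15 [[343.774 183.216]]
-50 -19.4 [[295.607 183.31 ]]
50 15 [[341.489 308.904]]
50 -19.4 [[298.352 308.986]]
```

View pics/w2.png

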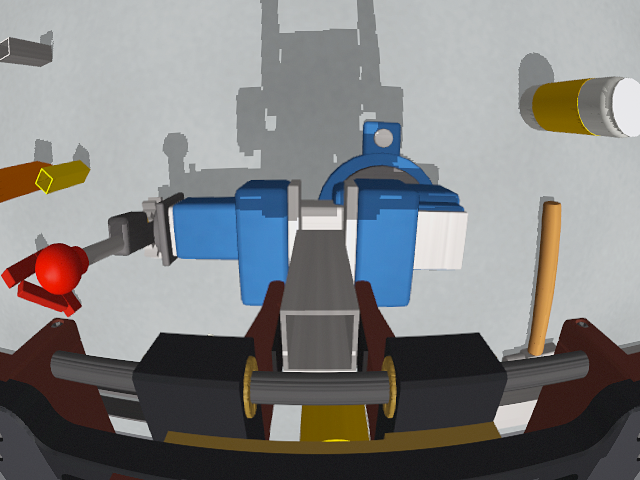

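```bash
python3 - <<'E'
import cv2
t=cv2.imread("pics/w2.png")[165:325,260:390]
cv2.imwrite("pics/c.png",cv2.resize(t,(600*130//160,600),interpolation=cv2.INTER_NEAREST))
E
```

```text
(no output)
```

View pics/c.png

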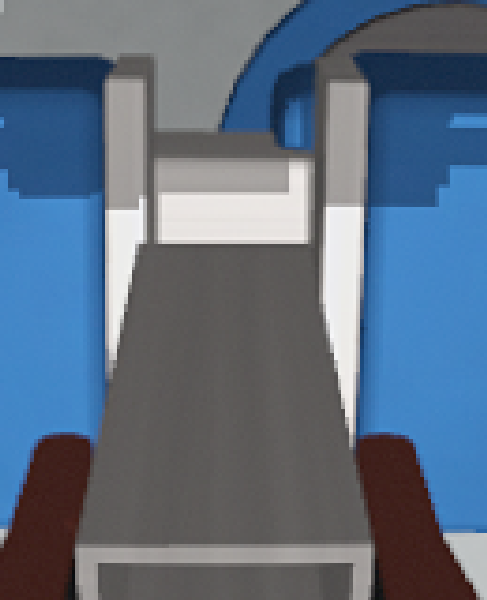

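move_arm(
  motion=[
    [4,1,-10,0,0,-0.005,20],
    [7,2,-20,0,0,-0.01,20],
    [7,2,-21,0,0,-0.01,20],
    [7,2,-21,0,0,-0.01,20],
    [7,2,-21,0,0,-0.01,20],
  ],
)

```text
t: 8.02
ee_pos: [575.5, 44.3, 214.1]
orientation: [-2.234, -2.208, 0.001]
ft_force: [0.8, 0.1, -1.3]
width: 29.6
```

```bash
python3 - <<'E'
from h import *
o=get_obs(); w=shot("wrist"); save(w,"w3.png"); print(o["ee_pos"],o["orientation"],o["width"],o["t"])
t=cv2.imread("pics/w3.png")[165:325,260:390]
cv2.imwrite("pics/c3.png",cv2.resize(t,(600*130//160,600),interpolation=cv2.INTER_CUBIC))
E
```

```text
[575.50572219  44.342996   214.06120937] [-2.23381878e+00 -2.20789443e+00  1.45372640e-03] 29.612964865248625 8.0167
```

View pics/c3.png

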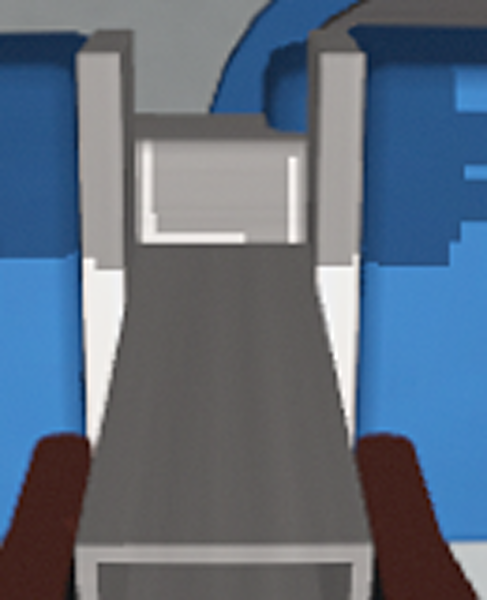

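The tube is centred in the gap: its edges are at columns 130 and 312, and the jaw edges at about 124 and 317 in the crop. I'll lower it.

move_arm(
  motion=[
    [0,0,-10,0,0,0,20],
    [0,0,-20,0,0,0,20],
    [0,0,-30,0,0,0,20],
    [0,0,-40,0,0,0,20],
    [0,0,-48,0,0,0,20],
  ],
)

```text
t: 8.48
ee_pos: [575.1, 44.2, 164.9]
orientation: [-2.234, -2.208, 0.002]
ft_force: [0.5, -0.7, -2.4]
width: 29.8
```

move_arm(
  motion=[
    [0,0,-2,0,0,0,20],
    [0,0,-4,0,0,0,20],
    [0,0,-6,0,0,0,20],
    [0,0,-7,0,0,0,20],
    [0,0,-7,0,0,0,20],
  ],
)

```text
t: 8.9
ee_pos: [575.9, 44.3, 159.8]
orientation: [2.234, 2.208, 0.0]
ft_force: [-0.6, 0.1, -1.9]
width: 29.9
```

move_arm(
  motion=[
    [0,0,-1,0,0,0,20],
    [0,0,-2,0,0,0,20],
    [0,0,-2,0,0,0,20],
  ],
)

```text
t: 9.15
ee_pos: [575.7, 44.3, 157.7]
orientation: [2.234, 2.208, 0.0]
ft_force: [0.3, 0.5, -3.0]
width: 29.9
```

move_arm(
  motion=[
    [0,0,-0.5,0,0,0,20],
    [0,0,-1,0,0,0,20],
    [0,0,-1,0,0,0,20],
  ],
)

```text
t: 9.4
ee_pos: [575.9, 44.3, 157.2]
orientation: [2.234, 2.208, 0.0]
ft_force: [-2.1, -0.8, 2.8]
width: 30.0
```

move_arm(
  motion=[
    [0,0,0,0,0,0,31],
    [0,0,0,0,0,0,33],
    [0,0,0,0,0,0,38],
    [0,0,0,0,0,0,50],
    [0,0,0,0,0,0,60],
  ],
)

```text
t: 9.82
ee_pos: [575.8, 44.3, 156.6]
orientation: [2.234, 2.208, 0.0]
ft_force: [0.4, 0.2, -0.9]
width: 47.8
```

move_arm(
  motion=[
    [0,0,15,0,0,0,60],
    [0,0,45,0,0,0,60],
    [0,0,80,0,0,0,60],
    [0,0,110,0,0,0,60],
    [0,0,130,0,0,0,60],
  ],
)

```text
t: 10.23
ee_pos: [576.7, 44.4, 289.9]
orientation: [2.233, 2.207, 0.004]
ft_force: [0.2, 0.2, -0.2]
width: 60.0
```

```bash
python3 - <<'E'
from h import *
np.set_printoptions(precision=1,suppress=True)
o=get_obs(); w=shot("wrist");s=shot("scene"); t=shot("top"); print(o["ee_pos"],o["qpos"],o["t"])
ob={}
for n,im in(("w",w),("s",s),("t",t)):
  for l in("knob","lever_hinge"):
    m=mark_of(im,l)
    if m and m[0]["p"]>.5: ob.setdefault(l,[]).append((im,m[0]["location"][::-1])); print(n,l,m[0])
for l,v in ob.items(): print(l,tri(v),tri(v[1:]),[proj(i,tri(v))[0]-u for i,u in v])
for c in (w,s): pass
a=np.vstack([w["color"][100:400,60:460],cv2.resize(s["color"][190:310,230:390],(400,300))])
cv2.imwrite("pics/d.png",a[:,:,::-1])
E
```

```text
[576.7  44.4 289.9] [ 0.1  0.3  1.7 -0.   1.2 -1.5] 10.2333
w knob {'location': [232.4, 100.3], 'p': 0.64}
w lever_hinge {'location': [210.2, 174.3], 'p': 0.66}
s knob {'location': [208.3, 260.7], 'p': 0.88}
s lever_hinge {'location': [272.9, 265.3], 'p': 0.55}
t knob {'location': [219.4, 378.0], 'p': 0.68}
t lever_hinge {'location': [226.9, 370.0], 'p': 0.86}
knob [ 558.6 -119.4  218.8] [ 557.4 -120.1  218.3] [array([-1.4, -1.9]), array([-0.1,  0.3]), array([-0.4, -0.6])]
lever_hinge [ 576.2 -116.8   71.5] [ 574.8 -117.4   70.3] [array([-0.5, -1.6]), array([-0.3,  0.1]), array([-0.4, -0.7])]
```

View pics/d.png

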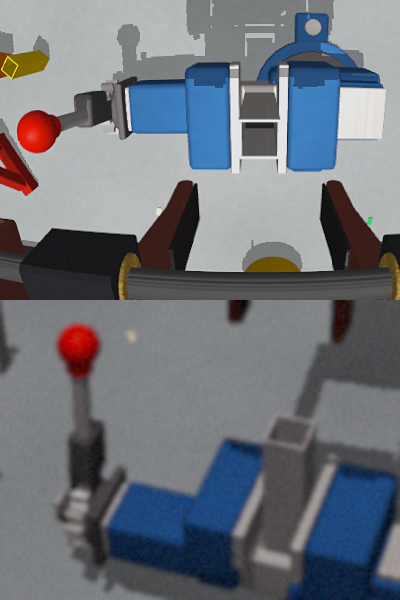

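The tube stands between the jaws on the slide bar, near the middle of the jaw width. Next is the knob, at about (558,-119.5,219), with the lever at about -0.11 rad.

move_arm(
  motion=[
    [-4,-40,0,0,0,0,60],
    [-8,-80,0,0,0,0,60],
    [-13,-120,0,0,0,0,60],
    [-18,-155,0,0,0,0,60],
    [-18,-164,0,0,0,0,60],
  ],
)

```text
t: 11.1
ee_pos: [556.5, -123.7, 285.8]
orientation: [-2.237, -2.205, 0.003]
ft_force: [0.4, 0.4, -0.1]
width: 60.0
```

move_arm(
  motion=[
    [0,0,-10,0,0,0,60],
    [0,0,-20,0,0,0,60],
    [0,0,-20,0,0,0,60],
    [0,0,-20,0,0,0,60],
  ],
)

```text
t: 11.43
ee_pos: [557.1, -118.1, 265.1]
orientation: [-2.231, -2.208, 0.002]
ft_force: [1.1, -0.5, -0.4]
width: 59.9
```

```bash
python3 - <<'E'
from h import *
np.set_printoptions(precision=1,suppress=True)
o=get_obs(); w=shot("wrist"); print(o["ee_pos"],o["qpos"],o["t"]); save(w,"w4.png")
m=mark_of(w,"knob")[0]; print(m,onz(w,m["location"][::-1],220.5), [ (b["bbox"],b["p"]) for b in recognise(w,"knob")])
c=w["color"].astype(int); k=(c[...,0]>150)&(c[...,1]<60)&(c[...,2]<60); n,l,s,ce=cv2.connectedComponentsWithStats(k.astype(np.uint8)); 
for i in range(1,n):
  if s[i,4]>200: print(s[i],ce[i],onz(w,ce[i],221))
E
```

```text
[ 557.1 -118.1  265.1] [-0.2  0.3  1.7  0.   1.1 -1.8] 11.4333
{'location': [271.5, 317.4], 'p': 0.65} [ 559.5 -119.5  220.5] [([318.9, 255.2, 51.9, 82.7], 0.71), ([149.0, 287.1, 82.4, 70.6], 0.32)]
[ 292  252   52   45 1663] [317.8 273.7] [ 560.8 -119.3  221. ]
[110 274  19  20 217] [119.3 283.9] [ 569.3 -254.   221. ]
[128 286  58  36 542] [153.5 306.2] [ 585.  -230.1  221. ]
```

move_arm(
  motion=[
    [2,-1,-20,0,0,0,60],
    [2,-1,-40,0,0,0,60],
    [2,-1,-55,0,0,0,60],
    [2,-1,-63,0,0,0,60],
    [2,-1,-63,0,0,0,50],
  ],
)

```text
t: 12.0
ee_pos: [558.9, -120.0, 202.2]
orientation: [-2.232, -2.207, 0.002]
ft_force: [0.3, 0.5, -0.3]
width: 56.3
```

move_arm(
  motion=[
    [0,0,0,0,0,0,40],
    [0,0,0,0,0,0,25],
    [0,0,0,0,0,0,20],
    [0,0,0,0,0,0,20],
    [0,0,0,0,0,0,20],
  ],
)

```text
t: 12.42
ee_pos: [560.2, -119.4, 204.7]
orientation: [-2.235, -2.207, -0.004]
ft_force: [-0.2, 7.3, 2.7]
width: 30.7
```

move_arm(
  motion=[
    [0,0,0,0,0,0,20],
    [0,0,0,0,0,0,20],
  ],
)

```text
t: 12.58
ee_pos: [560.2, -119.4, 204.7]
orientation: [-2.235, -2.207, -0.004]
ft_force: [-0.7, 6.8, 2.4]
width: 30.8
```

move_arm(
  motion=[
    [0,0,0,0,0,0,38],
    [0,1,0,0,0,0,38],
    [0.5,1,-3,0,0,0,38],
    [0.5,1,-3,0,0,0,20],
    [0.5,1,-3,0,0,0,20],
  ],
)

```text
t: 13.0
ee_pos: [560.1, -119.3, 200.5]
orientation: [-2.234, -2.207, -0.001]
ft_force: [1.1, 1.4, 0.2]
width: 30.9
```

move_arm(
  motion=[
    [0,0,0,0,0,0,20],
    [0,0,0,0,0,0,20],
    [0,0,0,0,0,0,20],
  ],
)

```text
t: 13.25
ee_pos: [560.1, -119.3, 200.5]
orientation: [-2.234, -2.208, -0.0]
ft_force: [-0.7, 4.2, -0.9]
width: 30.7
```

move_arm(
  motion=[
    [-8,0,-1,0,0,0,20],
    [-16,0,-2.4,0,0,0,20],
    [-24,0,-4.3,0,0,0,20],
    [-31,0,-6.3,0,0,0,20],
    [-38,0,-8.6,0,0,0,20],
  ],
)

```text
t: 13.67
ee_pos: [522.4, -118.9, 192.1]
orientation: [-2.235, -2.208, -0.003]
ft_force: [2.8, 7.5, -2.1]
width: 30.6
```

move_arm(
  motion=[
    [-4,0,-1.6,0,0,0,20],
    [-8,0,-3.4,0,0,0,20],
    [-8,0,-3.4,0,0,0,20],
  ],
)

```text
t: 13.92
ee_pos: [513.5, -118.8, 188.6]
orientation: [-2.234, -2.207, -0.001]
ft_force: [-0.6, 7.9, 0.8]
width: 30.4
```

move_arm(
  motion=[
    [-1,1,-0.5,0,0,0,20],
    [-2,1,-0.9,0,0,0,20],
    [-2,1,-0.9,0,0,0,20],
  ],
)

```text
t: 14.17
ee_pos: [512.4, -118.7, 188.1]
orientation: [2.234, 2.208, 0.001]
ft_force: [-0.7, 4.5, 3.3]
width: 30.4
```

move_arm(
  motion=[
    [-1,0,-0.5,0,0,0,20],
    [-2,0,-0.9,0,0,0,20],
    [-2,0,-0.9,0,0,0,20],
  ],
)

```text
t: 14.42
ee_pos: [511.8, -118.7, 187.8]
orientation: [2.233, 2.206, 0.004]
ft_force: [3.5, 5.2, 5.0]
width: 30.3
```

move_arm(
  motion=[
    [6,0,2.8,0,0,0,20],
    [12,0,5.3,0,0,0,20],
    [19,0,7.6,0,0,0,20],
    [26.6,-0.4,9.8,0,0,0,20],
    [34,-0.5,11.4,0,0,0,20],
  ],
)

```text
t: 14.83
ee_pos: [544.7, -119.1, 198.3]
orientation: [-2.234, -2.208, 0.001]
ft_force: [-2.1, 3.3, -0.3]
width: 30.6
```

move_arm(
  motion=[
    [7.7,0,1.4,0,0,0,20],
    [15.4,-0.2,2.4,0,0,0,20],
    [23.2,-0.3,3,0,0,0,20],
    [31,-0.4,3.2,0,0,0,20],
    [38.7,-0.5,3,0,0,0,20],
  ],
)

```text
t: 15.25
ee_pos: [583.2, -119.4, 201.1]
orientation: [-2.233, -2.207, 0.001]
ft_force: [-3.7, 4.2, 1.5]
width: 30.6
```

move_arm(
  motion=[
    [7.7,0,-0.6,0,0,0,20],
    [15.4,-0.2,-1.5,0,0,0,20],
    [18,-0.3,-2,0,0,0,20],
    [20,-0.3,-2.3,0,0,0,20],
    [20,-0.3,-2.3,0,0,0,20],
  ],
)

```text
t: 15.67
ee_pos: [603.8, -119.4, 199.0]
orientation: [-2.234, -2.208, -0.001]
ft_force: [-2.3, 5.4, 2.9]
width: 30.6
```

move_arm(
  motion=[
    [-10,0.1,1.2,0,0,0,20],
    [-20,0.3,1.9,0,0,0,20],
    [-30,0.4,2.3,0,0,0,20],
    [-40,0.5,1.8,0,0,0,20],
    [-50,0.6,0.8,0,0,0,20],
  ],
)

```text
t: 16.08
ee_pos: [554.0, -118.8, 199.7]
orientation: [2.234, 2.207, 0.003]
ft_force: [3.0, 5.9, -6.1]
width: 30.6
```

move_arm(
  motion=[
    [-10,0.1,-1.7,0,0,0,20],
    [-20,0.3,-4.1,0,0,0,20],
    [-30,0.4,-7.2,0,0,0,20],
    [-38,0.5,-10.3,0,0,0,20],
    [-43,0.6,-12.5,0,0,0,20],
  ],
)

```text
t: 16.5
ee_pos: [512.4, -118.4, 188.1]
orientation: [2.232, 2.205, 0.007]
ft_force: [11.7, 11.1, 8.2]
width: 30.7
```

move_arm(
  motion=[
    [0,0,0,0,0,0,20],
  ],
)

```text
t: 16.58
ee_pos: [512.7, -118.3, 188.2]
orientation: [2.232, 2.205, 0.008]
ft_force: [5.0, 8.6, 0.1]
width: 30.9
```

move_arm(
  motion=[
    [6,0.4,2.8,0,0,0,20],
    [12,0.6,5.3,0,0,0,20],
    [19,0.7,7.6,0,0,0,20],
    [26.6,0.6,9.8,0,0,0,20],
    [34,0.5,11.4,0,0,0,20],
  ],
)

```text
t: 17.0
ee_pos: [544.1, -118.3, 198.5]
orientation: [-2.234, -2.207, 0.002]
ft_force: [-4.0, 2.3, -4.3]
width: 30.6
```

move_arm(
  motion=[
    [7.7,0,1.4,0,0,0,20],
    [15.4,0,2.4,0,0,0,20],
    [23.2,0,3,0,0,0,20],
    [31,0,3.2,0,0,0,20],
    [38.7,0,3,0,0,0,20],
  ],
)

```text
t: 17.42
ee_pos: [583.7, -118.4, 202.0]
orientation: [2.234, 2.208, 0.0]
ft_force: [-4.7, 0.8, -0.4]
width: 30.7
```

move_arm(
  motion=[
    [7.7,0,-0.6,0,0,0,20],
    [15.4,0,-1.5,0,0,0,20],
    [18,0,-2,0,0,0,20],
    [20,0,-2.3,0,0,0,20],
  ],
)

```text
t: 17.75
ee_pos: [603.9, -118.4, 200.0]
orientation: [2.233, 2.207, 0.002]
ft_force: [-2.6, 1.3, 5.1]
width: 31.1
```

move_arm(
  motion=[
    [-10,0.1,1.2,0,0,0,20],
    [-20,0.3,1.9,0,0,0,20],
    [-30,0.4,2.3,0,0,0,20],
    [-40,0.5,1.8,0,0,0,20],
    [-50,0.6,0.8,0,0,0,20],
  ],
)

```text
t: 18.17
ee_pos: [551.2, -117.6, 199.8]
orientation: [2.235, 2.208, 0.0]
ft_force: [3.1, 0.7, -6.8]
width: 30.8
```

move_arm(
  motion=[
    [-10,0.1,-1.7,0,0,0,20],
    [-20,0.3,-4.1,0,0,0,20],
    [-30,0.4,-7.2,0,0,0,20],
    [-38,0.5,-10.3,0,0,0,20],
    [-42.5,0.6,-12.3,0,0,0,20],
  ],
)

```text
t: 18.58
ee_pos: [513.1, -117.3, 189.4]
orientation: [2.231, 2.202, 0.01]
ft_force: [19.7, 6.0, 5.7]
width: 30.7
```

move_arm(
  motion=[
    [0,0,0,0,0,0,20],
  ],
)

```text
t: 18.67
ee_pos: [513.3, -117.2, 189.5]
orientation: [2.231, 2.203, 0.01]
ft_force: [12.1, 3.8, -1.9]
width: 30.1
```

move_arm(
  motion=[
    [6,0.4,2.5,0,0,0,20],
    [12,0.6,4.7,0,0,0,20],
    [19,0.7,6.9,0,0,0,20],
    [26.6,0.6,9,0,0,0,20],
    [34,0.5,10.5,0,0,0,20],
  ],
)

```text
t: 19.08
ee_pos: [542.8, -117.2, 198.8]
orientation: [-2.233, -2.207, 0.005]
ft_force: [-5.7, -2.5, 5.7]
width: 30.9
```

move_arm(
  motion=[
    [7.7,0,1.4,0,0,0,20],
    [15.4,0,2.4,0,0,0,20],
    [23.2,0,3,0,0,0,20],
    [31,0,3.2,0,0,0,20],
    [38.7,0,3,0,0,0,20],
  ],
)

```text
t: 19.5
ee_pos: [582.2, -117.3, 202.1]
orientation: [-2.234, -2.208, 0.004]
ft_force: [-4.0, -2.2, 6.5]
width: 30.7
```

move_arm(
  motion=[
    [7.7,0,-0.6,0,0,0,20],
    [15.4,0,-1.5,0,0,0,20],
    [18,0,-2,0,0,0,20],
    [20,0,-2.3,0,0,0,20],
  ],
)

```text
t: 19.83
ee_pos: [603.0, -117.3, 200.1]
orientation: [2.234, 2.208, -0.002]
ft_force: [-2.3, -2.7, 7.8]
width: 30.4
```

move_arm(
  motion=[
    [-10,0.1,1.6,0,0,0,20],
    [-20,0.3,2.7,0,0,0,20],
    [-30,0.4,3.1,0,0,0,20],
    [-40,0.5,2.7,0,0,0,20],
    [-50,0.6,1.7,0,0,0,20],
  ],
)

```text
t: 20.25
ee_pos: [550.9, -116.5, 199.7]
orientation: [-2.234, -2.208, 0.002]
ft_force: [5.1, -5.2, -13.3]
width: 30.6
```

move_arm(
  motion=[
    [-10,0.1,-1.7,0,0,0,20],
    [-20,0.2,-4.1,0,0,0,20],
    [-30,0.2,-7.2,0,0,0,20],
    [-36,0.2,-9.5,0,0,0,20],
    [-40.5,0.2,-11.5,0,0,0,20],
  ],
)

```text
t: 20.67
ee_pos: [514.9, -116.2, 190.4]
orientation: [2.231, 2.202, 0.009]
ft_force: [21.0, 0.3, 1.5]
width: 30.6
```

move_arm(
  motion=[
    [0,0,0,0,0,0,20],
  ],
)

```text
t: 20.75
ee_pos: [515.1, -116.2, 190.5]
orientation: [2.231, 2.202, 0.009]
ft_force: [13.6, -1.8, -6.0]
width: 30.4
```

move_arm(
  motion=[
    [6,0.2,2.8,0,0,0,20],
    [12,0.4,5.3,0,0,0,20],
    [18,0.5,7.4,0,0,0,20],
    [24,0.5,9.2,0,0,0,20],
  ],
)

```text
t: 21.08
ee_pos: [533.4, -116.1, 197.4]
orientation: [-2.232, -2.206, 0.007]
ft_force: [-2.6, -8.4, -5.5]
width: 30.6
```

move_arm(
  motion=[
    [6,0,1.4,0,0,0,20],
    [12,0,2.6,0,0,0,20],
    [18,0,3.5,0,0,0,20],
  ],
)

```text
t: 21.33
ee_pos: [551.5, -116.1, 201.4]
orientation: [-2.232, -2.206, 0.007]
ft_force: [-5.1, -6.3, 1.4]
width: 31.0
```

move_arm(
  motion=[
    [7,-0.3,1.0,0,0,0,20],
    [14,-0.5,1.7,0,0,0,20],
    [21,-0.6,2.2,0,0,0,20],
    [28,-0.7,2.2,0,0,0,20],
  ],
)

```text
t: 21.67
ee_pos: [579.6, -116.3, 203.8]
orientation: [-2.232, -2.206, 0.005]
ft_force: [-3.9, -2.8, 0.5]
width: 30.3
```

move_arm(
  motion=[
    [6,0,-0.3,0,0,0,20],
    [12,0,-0.8,0,0,0,20],
    [18,0,-1.5,0,0,0,20],
  ],
)

```text
t: 21.92
ee_pos: [598.1, -116.3, 202.6]
orientation: [-2.233, -2.206, 0.004]
ft_force: [-3.2, -3.7, 1.8]
width: 30.3
```

move_arm(
  motion=[
    [5,0,-0.7,0,0,0,20],
    [8,0,-1.2,0,0,0,20],
    [8,0,-1.2,0,0,0,20],
  ],
)

```text
t: 22.17
ee_pos: [607.9, -116.3, 201.2]
orientation: [-2.235, -2.208, 0.001]
ft_force: [-1.3, -3.8, 0.1]
width: 29.8
```

move_arm(
  motion=[
    [0,0,0,0,0,0,40],
    [0,0,0,0,0,0,40],
    [-3,0,-1,0,0,0,40],
    [-3,0,-1,0,0,0,20],
    [-3,0,-1,0,0,0,20],
  ],
)

```text
t: 22.58
ee_pos: [605.0, -116.2, 200.4]
orientation: [2.234, 2.209, -0.001]
ft_force: [-0.7, -3.8, -1.4]
width: 30.5
```

move_arm(
  motion=[
    [0,0,0,0,0,0,20],
    [0,0,0,0,0,0,20],
  ],
)

```text
t: 22.75
ee_pos: [605.0, -116.3, 200.4]
orientation: [-2.234, -2.208, 0.001]
ft_force: [-1.5, -3.9, -0.2]
width: 30.5
```

```bash
python3 - <<'E'
from h import *
np.set_printoptions(precision=1,suppress=True)
o=get_obs(); w=shot("wrist"); print(o["ee_pos"],o["t"],o["ft_force"],o["width"]); save(w,"w5.png")
s=shot("scene"); a=np.vstack([cv2.resize(w["color"][150:350,250:550],(750,500)),])
cv2.imwrite("pics/e.png",a[:,:,::-1])
E
```

```text
[ 605.  -116.3  200.4] 22.75 [-1.5 -3.9 -0.2] 30.491089372320808
```

View pics/e.png

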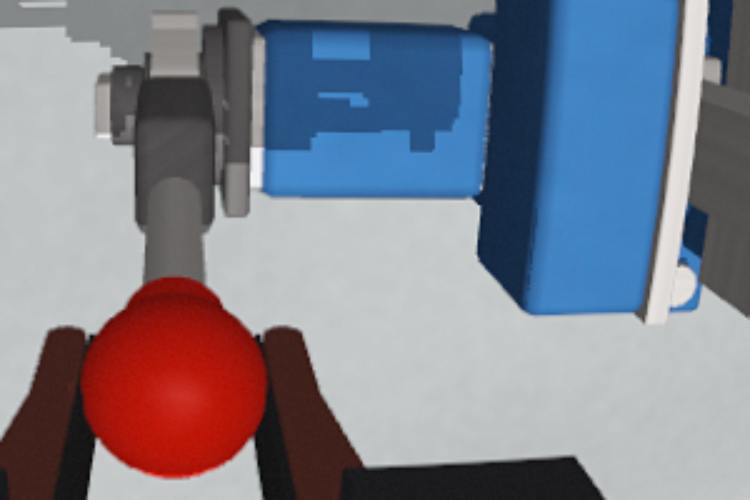

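move_arm(
  motion=[
    [-10,0,1.6,0,0,0,20],
    [-20,0,2.6,0,0,0,20],
    [-30,0,2.9,0,0,0,20],
    [-40,0.2,2.6,0,0,0,20],
    [-50,0.3,1.6,0,0,0,20],
  ],
)

```text
t: 23.27
ee_pos: [553.8, -115.5, 201.1]
orientation: [-2.234, -2.208, 0.0]
ft_force: [5.5, -3.7, -19.4]
width: 30.1
```

move_arm(
  motion=[
    [-10,0.1,-1.7,0,0,0,20],
    [-20,0.2,-4,0,0,0,20],
    [-30,0.3,-7.1,0,0,0,20],
    [-36,0.3,-9.3,0,0,0,20],
    [-40,0.3,-10.9,0,0,0,20],
  ],
)

```text
t: 23.68
ee_pos: [520.2, -115.3, 193.2]
orientation: [2.229, 2.2, 0.015]
ft_force: [25.0, 3.4, -5.5]
width: 30.1
```

move_arm(
  motion=[
    [-1,0,-0.5,0,0,0,20],
    [-1.8,0,-0.8,0,0,0,20],
    [-1.8,0,-0.8,0,0,0,20],
  ],
)

```text
t: 23.93
ee_pos: [520.3, -115.3, 193.3]
orientation: [2.227, 2.198, 0.018]
ft_force: [21.3, 1.9, -9.4]
width: 30.0
```

```bash
python3 - <<'E'
from h import *
np.set_printoptions(precision=1,suppress=True)
w=shot("wrist"); save(w,"w6.png"); print(get_obs()["ee_pos"],get_obs()["orientation"])
a=cv2.imread("pics/w5.png")[:,:,::-1]
for c in (a,w["color"]):
  c=c.astype(int); k=(c[...,0]>110)&(c[...,1]<60)&(c[...,2]<60); n,l,s,ce=cv2.connectedComponentsWithStats(k.astype(np.uint8)); i=1+np.argmax(s[1:,4]); print(s[i],ce[i])
cv2.imwrite("pics/f.png",cv2.resize(w["color"][130:360,230:530],(780,598))[:,:,::-1])
E
```

```text
[ 520.3 -115.3  193.3] [2.2 2.2 0. ]
[ 283  261   73   80 4338] [319.4 302.5]
[ 284  265   72   70 3925] [319.7 299.4]
```

View pics/f.png

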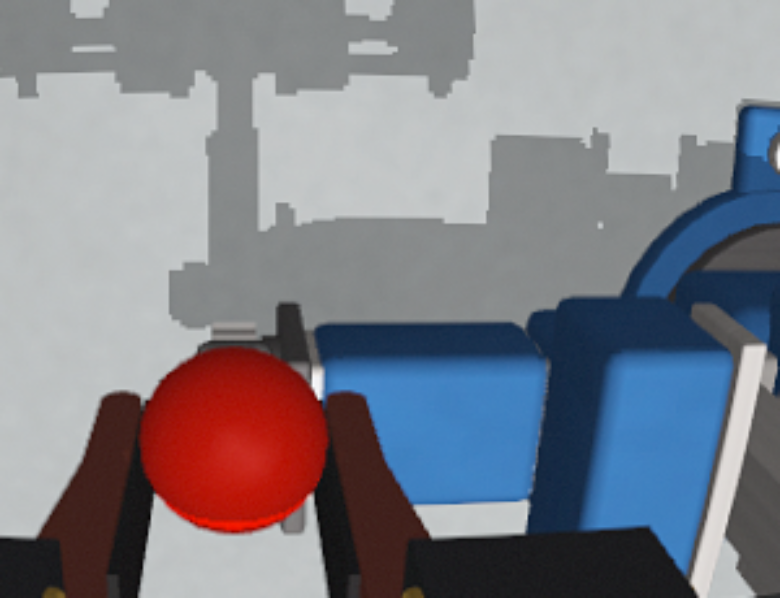

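```bash
python3 - <<'E'
from h import *
np.set_printoptions(precision=1,suppress=True)
w=shot("wrist"); o=get_obs(); Rm=R.from_rotvec(o["orientation"]).as_matrix(); g=o["ee_pos"]-18.7*Rm[:,2]
print(g,proj(w,[g])); 
c=w["color"].astype(int); k=((c[...,0]>110)&(c[...,1]<60)&(c[...,2]<60)).astype(np.uint8)
P,_=cv2.findContours(k,cv2.RETR_EXTERNAL,cv2.CHAIN_APPROX_NONE); P=max(P,key=len); (u,v),r=cv2.minEnclosingCircle(P); print(u,v,r)
for z in (204,208,212): print(onz(w,(u,v),z))
m=mark_of(w,"knob"); print(m[:1]); h=mark_of(w,"lever_hinge"); print(h[:1])
s=shot("scene");t=shot("top")
ob=[(i,mm[0]["location"][::-1]) for i in(s,t) if (mm:=mark_of(i,"knob"))]; print(tri(ob) if len(ob)>1 else ob)
E
```

```text
[ 520.  -115.3  212. ] [[320. 320.]]
319.5885925292969 299.2401428222656 35.84904479980469
[ 513.7 -115.4  204. ]
[ 511.6 -115.3  208. ]
[ 509.5 -115.3  212. ]
[{'location': [299.8, 319.9], 'p': 0.56}]
[]
[({'color': array([[[ 68,  65,  72],
        [ 68,  69,  74],
        [ 69,  66,  71],
        ...,
        [110,  83,  53],
        [105,  80,  44],
        [107,  78,  49]],

       [[ 67,  66,  70],
        [ 66,  65,  70],
        [ 70,  69,  72],
        ...,
        [112,  83,  52],
        [110,  84,  53],
        [117,  89,  60]],

       [[ 67,  65,  71],
        [ 65,  64,  69],
        [ 67,  66,  70],
        ...,
        [114,  90,  56],
        [117,  91,  60],
        [112,  82,  54]],

       ...,

       [[120, 112, 100],
        [116, 107,  94],
        [119, 110,  99],
        ...,
        [103, 107, 108],
        [ 99, 100, 106],
        [107, 109, 111]],

       [[117, 110,  97],
        [117, 111, 100],
        [116, 108,  97],
        ...,
        [105, 106, 110],
        [100, 103, 103],
        [106, 109, 112]],

       [[118, 111,  96],
        [118, 111,  99],
        [118, 109,  94],
        ...,
        [105, 108, 108],
        [105, 104, 108],
        [108, 111, 114]]], shape=(480, 640, 3), dtype=uint8), 'mtx': array([[571. ,   0. , 319.3],
       [  0. , 571. , 234.7],
       [  0. ,   0. ,   1. ]]), 'camera_from_world': array([[   -0.3,     0.9,    -0. ,   186.3],
       [   -0.6,    -0.2,     0.7,   214.3],
       [    0.7,     0.2,     0.7, -1541.1],
       [    0. ,     0. ,     0. ,     1. ]]), 'shot': 17, 'fish': False}, [270.3, 199.2])]
```

The tool has crept about 8 mm in +x and 3.5 mm up relative to the ball, and the lever is at its -0.42 stop. I'll regrasp on the ball's centre.

move_arm(
  motion=[
    [0,0,0,0,0,0,44],
    [0,0,0,0,0,0,44],
    [-1.6,0,-0.5,0,0,0,44],
    [-1.6,0,-0.5,0,0,0,44],
    [-1.6,0,-0.5,0,0,0,30],
  ],
)

```text
t: 24.75
ee_pos: [511.2, -115.2, 190.0]
orientation: [-2.234, -2.208, 0.0]
ft_force: [0.5, 0.3, -0.4]
width: 40.4
```

move_arm(
  motion=[
    [0,0,0,0,0,0,20],
    [0,0,0,0,0,0,20],
    [0,0,0,0,0,0,20],
    [0,0,0,0,0,0,20],
  ],
)

```text
t: 25.08
ee_pos: [511.6, -115.2, 189.9]
orientation: [-2.234, -2.208, 0.0]
ft_force: [-2.5, 3.3, 3.8]
width: 31.0
```

```bash
cat > k.py <<'E'
from h import *
np.set_printoptions(precision=1,suppress=True)
w=shot("wrist"); o=get_obs(); Rm=R.from_rotvec(o["orientation"]).as_matrix(); g=o["ee_pos"]-18.7*Rm[:,2]
c=w["color"].astype(int); k=((c[...,0]>110)&(c[...,1]<60)&(c[...,2]<60)).astype(np.uint8)
P,_=cv2.findContours(k,cv2.RETR_EXTERNAL,cv2.CHAIN_APPROX_NONE); P=max(P,key=len); (u,v),r=cv2.minEnclosingCircle(P)
a,b=P[:,0,1].max(),0
print("t",o["t"],"F",o["ft_force"],"w",o["width"],"grasp",g,"proj",proj(w,[g])[0],"ball",u,v,r,"bottomrow",a)
for z in(g[2]-2,g[2],g[2]+2): print(onz(w,(u,v),z))
E
python3 k.py
```

```text
t 25.1333 F [-1.4  2.   3.3] w 31.2168112212801 grasp [ 511.6 -115.2  208.6] proj [319.9 320. ] ball 111.5 253.5 34.12487030029297 bottomrow 275
[ 480.6 -212.2  206.6]
[ 479.9 -210.8  208.6]
[ 479.2 -209.5  210.6]
```

move_arm(
  motion=[
    [4,0,1.7,0,0,0,20],
    [8,0,3.3,0,0,0,20],
    [12,0,4.8,0,0,0,20],
    [16,0,6.1,0,0,0,20],
    [20,0,7.4,0,0,0,20],
  ],
)

```text
t: 25.55
ee_pos: [531.3, -115.3, 196.9]
orientation: [-2.233, -2.207, 0.002]
ft_force: [-4.7, 1.3, -0.6]
width: 30.6
```

move_arm(
  motion=[
    [3,0,0.8,0,0,0,20],
    [6,0,1.6,0,0,0,20],
    [9,0,2.3,0,0,0,20],
    [12,0,2.9,0,0,0,20],
  ],
)

```text
t: 25.88
ee_pos: [543.9, -115.3, 199.9]
orientation: [-2.234, -2.208, 0.001]
ft_force: [-4.6, 1.3, -2.0]
width: 30.6
```

move_arm(
  motion=[
    [3,0,0.6,0,0,0,20],
    [6,0,1.2,0,0,0,20],
    [8,0,1.5,0,0,0,20],
  ],
)

```text
t: 26.13
ee_pos: [552.1, -115.3, 201.4]
orientation: [-2.234, -2.208, 0.0]
ft_force: [-4.5, 1.3, -3.1]
width: 30.7
```

move_arm(
  motion=[
    [3,0,0.4,0,0,0,20],
    [6,0,0.7,0,0,0,20],
    [8,0,0.9,0,0,0,20],
  ],
)

```text
t: 26.38
ee_pos: [560.3, -115.3, 202.5]
orientation: [-2.234, -2.208, -0.0]
ft_force: [-2.4, 2.5, -3.6]
width: 30.5
```

move_arm(
  motion=[
    [3,0,0.2,0,0,0,20],
    [6,0,0.4,0,0,0,20],
    [8,0,0.5,0,0,0,20],
  ],
)

```text
t: 26.63
ee_pos: [568.4, -115.3, 203.2]
orientation: [2.234, 2.208, 0.0]
ft_force: [-3.7, 2.8, -2.6]
width: 30.6
```

move_arm(
  motion=[
    [3,0,0.1,0,0,0,20],
    [6,0,0.1,0,0,0,20],
    [8,0,0,0,0,0,20],
  ],
)

```text
t: 26.88
ee_pos: [576.6, -115.4, 203.5]
orientation: [2.234, 2.208, 0.001]
ft_force: [-4.4, 3.1, 1.2]
width: 30.7
```

move_arm(
  motion=[
    [3,0,-0.1,0,0,0,20],
    [6,0,-0.2,0,0,0,20],
    [8,0,-0.3,0,0,0,20],
  ],
)

```text
t: 27.13
ee_pos: [584.8, -115.4, 203.3]
orientation: [2.234, 2.208, 0.001]
ft_force: [-2.8, 2.7, 3.1]
width: 30.7
```

move_arm(
  motion=[
    [3,0,-0.2,0,0,0,20],
    [6,0,-0.5,0,0,0,20],
    [8,0,-0.7,0,0,0,20],
  ],
)

```text
t: 27.38
ee_pos: [592.9, -115.4, 202.7]
orientation: [2.234, 2.207, 0.002]
ft_force: [-3.2, 2.6, 5.2]
width: 30.8
```

move_arm(
  motion=[
    [3,0,-0.4,0,0,0,20],
    [6,0,-0.9,0,0,0,20],
    [8.5,0,-1.3,0,0,0,20],
    [8.5,0,-1.3,0,0,0,20],
  ],
)

```text
t: 27.72
ee_pos: [602.0, -115.4, 201.6]
orientation: [2.233, 2.207, 0.003]
ft_force: [-2.0, 3.0, 4.9]
width: 30.7
```

move_arm(
  motion=[
    [-10,0.3,1.6,0,0,0,20],
    [-20,0.6,2.5,0,0,0,20],
    [-30,0.8,2.6,0,0,0,20],
    [-40,1,2.1,0,0,0,20],
    [-50,1.1,0.9,0,0,0,20],
  ],
)

```text
t: 28.13
ee_pos: [549.1, -114.6, 200.9]
orientation: [2.234, 2.208, -0.001]
ft_force: [3.3, -1.4, -12.3]
width: 30.9
```

move_arm(
  motion=[
    [-10,0.1,-1.9,0,0,0,20],
    [-20,0.3,-4.4,0,0,0,20],
    [-29,0.4,-7.3,0,0,0,20],
    [-35,0.5,-9.5,0,0,0,20],
    [-38,0.5,-10.8,0,0,0,20],
  ],
)

```text
t: 28.55
ee_pos: [513.8, -114.2, 191.7]
orientation: [2.232, 2.204, 0.006]
ft_force: [14.7, 0.3, -3.2]
width: 30.6
```

move_arm(
  motion=[
    [-1,0,-0.5,0,0,0,20],
    [-1.8,0,-0.8,0,0,0,20],
  ],
)

```text
t: 28.72
ee_pos: [513.8, -114.2, 191.8]
orientation: [2.23, 2.202, 0.009]
ft_force: [12.9, 1.1, -4.5]
width: 30.3
```

move_arm(
  motion=[
    [4,0,1.8,0,0,0,20],
    [8,0,3.4,0,0,0,20],
    [12,0,5,0,0,0,20],
    [16,0,6.4,0,0,0,20],
    [20,0,7.7,0,0,0,20],
  ],
)

```text
t: 29.13
ee_pos: [529.5, -114.1, 197.8]
orientation: [-2.233, -2.207, 0.003]
ft_force: [-3.3, -4.7, -3.6]
width: 30.8
```

move_arm(
  motion=[
    [3,0,0.9,0,0,0,20],
    [6,0,1.7,0,0,0,20],
    [8,0,2.2,0,0,0,20],
  ],
)

```text
t: 29.38
ee_pos: [537.6, -114.1, 200.0]
orientation: [-2.233, -2.207, 0.004]
ft_force: [-4.4, -4.3, -1.9]
width: 30.7
```

move_arm(
  motion=[
    [3,0,0.7,0,0,0,20],
    [6,0,1.3,0,0,0,20],
  ],
)

```text
t: 29.55
ee_pos: [543.2, -114.2, 201.3]
orientation: [-2.233, -2.207, 0.004]
ft_force: [-5.3, -3.8, -1.9]
width: 30.4
```

move_arm(
  motion=[
    [3,-0.3,0.6,0,0,0,20],
    [6,-0.5,1.1,0,0,0,20],
  ],
)

```text
t: 29.72
ee_pos: [549.1, -114.3, 202.4]
orientation: [-2.232, -2.206, 0.004]
ft_force: [-4.8, -1.8, -0.3]
width: 30.3
```

move_arm(
  motion=[
    [3,0,0.4,0,0,0,20],
    [6,0,0.8,0,0,0,20],
  ],
)

```text
t: 29.88
ee_pos: [555.2, -114.3, 203.3]
orientation: [-2.232, -2.207, 0.004]
ft_force: [-6.2, -1.9, 0.3]
width: 30.2
```

move_arm(
  motion=[
    [3,0,0.3,0,0,0,20],
    [6,0,0.6,0,0,0,20],
  ],
)

```text
t: 30.05
ee_pos: [561.1, -114.3, 204.0]
orientation: [-2.232, -2.207, 0.004]
ft_force: [-5.8, -2.6, 0.8]
width: 30.5
```

move_arm(
  motion=[
    [2.5,0,0.2,0,0,0,20],
    [5,0,0.3,0,0,0,20],
    [5,0,0.3,0,0,0,20],
  ],
)

```text
t: 30.3
ee_pos: [566.6, -114.3, 204.4]
orientation: [-2.233, -2.207, 0.003]
ft_force: [-4.5, -2.0, 1.5]
width: 30.8
```

move_arm(
  motion=[
    [2.5,0,0.1,0,0,0,20],
    [5,0,0.2,0,0,0,20],
    [5,0,0.2,0,0,0,20],
  ],
)

```text
t: 30.55
ee_pos: [571.6, -114.3, 204.7]
orientation: [-2.233, -2.207, 0.003]
ft_force: [-4.5, -2.9, 2.8]
width: 30.6
```

move_arm(
  motion=[
    [2.5,0,0,0,0,0,20],
    [5,0,0,0,0,0,20],
    [5,0,0,0,0,0,20],
  ],
)

```text
t: 30.8
ee_pos: [576.6, -114.4, 204.8]
orientation: [-2.233, -2.207, 0.003]
ft_force: [-5.0, -3.7, 2.0]
width: 30.4
```

move_arm(
  motion=[
    [2.5,0,-0.1,0,0,0,20],
    [5,0,-0.2,0,0,0,20],
    [7,0,-0.3,0,0,0,20],
  ],
)

```text
t: 31.05
ee_pos: [583.3, -114.4, 204.7]
orientation: [-2.233, -2.207, 0.003]
ft_force: [-6.5, -3.5, 3.2]
width: 30.3
```

move_arm(
  motion=[
    [2.5,0,-0.2,0,0,0,20],
    [5,0,-0.4,0,0,0,20],
    [7,0,-0.6,0,0,0,20],
  ],
)

```text
t: 31.3
ee_pos: [590.4, -114.5, 204.2]
orientation: [-2.233, -2.207, 0.003]
ft_force: [-6.7, -3.0, 5.2]
width: 30.5
```

move_arm(
  motion=[
    [2.5,0,-0.3,0,0,0,20],
    [5,0,-0.6,0,0,0,20],
    [7,0,-0.9,0,0,0,20],
  ],
)

```text
t: 31.55
ee_pos: [597.6, -114.5, 203.5]
orientation: [-2.234, -2.207, 0.003]
ft_force: [-5.7, -2.3, 7.0]
width: 29.7
```

move_arm(
  motion=[
    [2.5,0,-0.4,0,0,0,20],
    [5,0,-0.8,0,0,0,20],
    [7,0,-1.1,0,0,0,20],
  ],
)

```text
t: 31.8
ee_pos: [604.7, -114.6, 202.6]
orientation: [-2.234, -2.207, 0.002]
ft_force: [-6.6, -2.1, 6.4]
width: 29.4
```

```bash
python3 - <<'E'
from h import *
w=shot("wrist"); print(get_obs()["ee_pos"],get_obs()["width"]); s=shot("scene");t=shot("top")
big=lambda c,k:cv2.resize(c,None,fx=k,fy=k,interpolation=cv2.INTER_CUBIC)
A=big(w["color"][90:310,380:560],2.7); B=big(t["color"][180:260,270:330],5); C=big(s["color"][215:300,310:375],4.6)
H=590; f=lambda c:cv2.copyMakeBorder(c,0,max(0,H-c.shape[0]),0,0,0)[:H]
r=np.vstack([B[:400,:300],cv2.resize(C,(300,190*1))]) if 0 else None
D=np.hstack([f(A)[:, :480],f(np.vstack([cv2.resize(B,(290,290)),cv2.resize(C,(290,300))]))])
print(D.shape); cv2.imwrite("pics/g.png",D[:,:,::-1])
E
```

```text
[ 605.0668014  -114.53376819  202.55141103] 29.102587600992422
(590, 770, 3)
```

View pics/g.png

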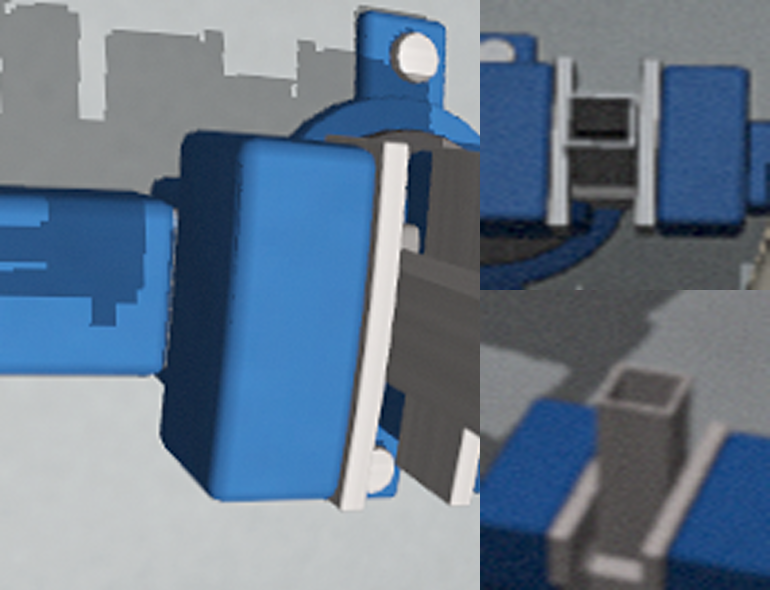

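The gap is almost closed: both plates are nearly on the tube, and the push has risen to about 6.5 N. I'll recentre the grip before the next stroke.

```bash
sed -i 's/P=max(P,key=len)/P=min([q for q in P if len(q)>80],key=lambda q:abs(q[:,0,0].mean()-320)); P=P[P[:,0,1]>P[:,0,1].max()-40]/' k.py; python3 k.py
```

```text
t 32.0 F [-4.9 -2.9  5.6] w 29.39142178746126 grasp [ 605.1 -114.5  221.3] proj [320. 320.] ball 319.5 296.10870361328125 36.73062515258789 bottomrow 331
[ 594.2 -114.6  219.3]
[ 593.2 -114.6  221.3]
[ 592.3 -114.6  223.3]
```

The ball is at x≈594 (lever ≈+0.12), so the pads slid 12 mm along it. A grip across the push is too weak, so I'll regrasp with the pads facing along the stroke and tilt the tool with the lever.

move_arm(
  motion=[
    [0,0,0,0,0,0,60],
    [0,0,0,0,0,0,60],
    [0,0,0,0,0,0,60],
    [0,0,25,0,0,0,60],
    [0,0,60,0,0,0,60],
  ],
)

```text
t: 32.42
ee_pos: [603.6, -113.6, 258.8]
orientation: [-2.23, -2.204, 0.006]
ft_force: [-0.4, -0.5, 0.2]
width: 58.1
```

move_arm(
  motion=[
    [0,0,0,0,0,-0.12,60],
    [0,0,0,0,0,-0.24,60],
    [0,0,0,0,0,-0.36,60],
    [0,0,0,0,0,-0.48,60],
    [0,0,0,0,0,-0.6,60],
  ],
)

```text
t: 32.83
ee_pos: [605.8, -114.0, 261.6]
orientation: [-2.791, -1.441, -0.001]
ft_force: [-0.7, 0.2, -0.3]
width: 59.9
```

move_arm(
  motion=[
    [0,0,0,0,0,-0.12,60],
    [0,0,0,0,0,-0.24,60],
    [0,0,0,0,0,-0.36,60],
    [0,0,0,0,0,-0.48,60],
    [0,0,0,0,0,-0.6,60],
  ],
)

```text
t: 33.25
ee_pos: [605.8, -114.0, 261.5]
orientation: [-3.092, -0.552, -0.001]
ft_force: [0.1, -0.0, -0.2]
width: 60.1
```

move_arm(
  motion=[
    [0,0,0,0,0,-0.12,60],
    [0,0,0,0,0,-0.24,60],
    [0,0,0,0,0,-0.36,60],
    [0,0,0,0,0,-0.36,60],
    [0,0,0,0,0,-0.36,60],
  ],
)

```text
t: 33.67
ee_pos: [605.7, -114.1, 261.4]
orientation: [-3.141, -0.004, -0.0]
ft_force: [0.7, 0.8, 0.5]
width: 59.9
```

```bash
cat > k2.py <<'E'
from h import *
np.set_printoptions(precision=2,suppress=True)
w=shot("wrist"); o=get_obs(); Rm=R.from_rotvec(o["orientation"]).as_matrix(); print(o["t"],o["ee_pos"],o["qpos"]); print(Rm)
c=w["color"].astype(int); k=((c[...,0]>110)&(c[...,1]<60)&(c[...,2]<60)).astype(np.uint8)
P,_=cv2.findContours(k,cv2.RETR_EXTERNAL,cv2.CHAIN_APPROX_NONE)
for q in P:
    if len(q)>60:
        (u,v),r=cv2.minEnclosingCircle(q); print(cv2.boundingRect(q),u,v,r,onz(w,(u,v),220.5))
save(w,"w8.png")
s=shot("scene");t=shot("top")
ob=[(i,mm[0]["location"][::-1]) for i in(s,t,w) if (mm:=mark_of(i,"knob")) and mm[0]["p"]>.4]
print(len(ob), tri(ob) if len(ob)>1 else "")
E
python3 k2.py
```

```text
33.7167 [ 605.7  -114.14  261.41] [-0.21  0.37  1.62  0.    1.16 -0.21]
[[ 1.  0.  0.]
 [ 0. -1.  0.]
 [ 0. -0. -1.]]
(342, 345, 46, 27) 364.5 356.0 25.045059204101562 [ 635.92 -176.48  220.5 ]
(257, 246, 54, 52) 283.5245361328125 271.11962890625 26.784997940063477 [ 584.54 -115.32  220.5 ]
2 [ 584.64 -117.69  215.26]
```

move_arm(
  motion=[
    [-10,-0.5,-4,0,0.03,0,60],
    [-19,-1.1,-7,0,0.06,0,60],
    [-20,-1.1,-25,0,0.06,0,60],
    [-21.5,-1.1,-45,0,0.06,0,60],
    [-22,-1.1,-52,0,0.06,0,60],
  ],
)

```text
t: 34.38
ee_pos: [581.3, -115.1, 206.6]
orientation: [-3.139, 0.001, 0.103]
ft_force: [-0.5, 0.5, 0.4]
width: 59.8
```

move_arm(
  motion=[
    [0,0,0,0,0,0,50],
    [0,0,0,0,0,0,40],
    [0,0,0,0,0,0,34],
    [0,0,0,0,0,0,25],
    [0,0,0,0,0,0,20],
  ],
)

```text
t: 34.8
ee_pos: [584.2, -115.5, 210.4]
orientation: [3.14, -0.001, -0.092]
ft_force: [0.6, 0.2, 2.4]
width: 30.8
```

move_arm(
  motion=[
    [0,0,0,0,0,0,20],
    [0,0,0,0,0,0,20],
  ],
)

```text
t: 34.97
ee_pos: [584.2, -115.5, 210.3]
orientation: [3.14, -0.002, -0.092]
ft_force: [-0.6, -1.2, 4.3]
width: 30.7
```

move_arm(
  motion=[
    [2.1,0,-0.2,0,0.015,0,20],
    [4.2,0,-0.35,0,0.03,0,20],
    [4.2,0,-0.35,0,0.03,0,20],
  ],
)

```text
t: 35.22
ee_pos: [588.7, -115.6, 209.9]
orientation: [3.138, -0.001, -0.142]
ft_force: [-1.1, -0.2, 9.4]
width: 30.7
```

move_arm(
  motion=[
    [2.1,0,-0.2,0,0.015,0,20],
    [4.2,0,-0.5,0,0.03,0,20],
    [4.2,0,-0.5,0,0.03,0,20],
  ],
)

```text
t: 35.47
ee_pos: [592.6, -115.6, 209.4]
orientation: [3.135, -0.001, -0.191]
ft_force: [-3.3, 0.2, 10.4]
width: 30.3
```

move_arm(
  motion=[
    [2.1,0,0.5,0,0.015,0,20],
    [4.2,0,0.4,0,0.03,0,20],
    [4.2,0,0.4,0,0.03,0,20],
  ],
)

```text
t: 35.72
ee_pos: [596.5, -115.6, 209.0]
orientation: [3.132, -0.001, -0.239]
ft_force: [-3.5, -0.5, 5.8]
width: 30.8
```

move_arm(
  motion=[
    [2.1,0,0,0,0.015,0,20],
    [4.2,0,-0.3,0,0.03,0,20],
    [4.2,0,-0.3,0,0.03,0,20],
  ],
)

```text
t: 35.97
ee_pos: [600.7, -115.6, 208.3]
orientation: [3.128, -0.001, -0.286]
ft_force: [-3.5, -2.1, 4.4]
width: 30.2
```

move_arm(
  motion=[
    [2.1,0,-0.2,0,0.015,0,20],
    [4.2,0,-0.6,0,0.03,0,20],
    [4.2,0,-0.6,0,0.03,0,20],
  ],
)

```text
t: 36.22
ee_pos: [604.7, -115.6, 207.5]
orientation: [3.124, -0.001, -0.332]
ft_force: [-3.5, -1.7, 2.6]
width: 30.7
```

move_arm(
  motion=[
    [2.1,0,-0.3,0,0.015,0,20],
    [4.2,0,-0.8,0,0.03,0,20],
    [4.2,0,-0.8,0,0.03,0,20],
  ],
)

```text
t: 36.47
ee_pos: [608.7, -115.6, 206.6]
orientation: [3.118, -0.001, -0.379]
ft_force: [-2.6, -4.0, 1.9]
width: 30.6
```

move_arm(
  motion=[
    [2.1,0,-0.4,0,0.015,0,20],
    [4.2,0,-1,0,0.03,0,20],
    [4.2,0,-1,0,0.03,0,20],
  ],
)

```text
t: 36.72
ee_pos: [612.9, -115.6, 205.5]
orientation: [3.112, -0.001, -0.425]
ft_force: [-3.5, -2.6, 1.1]
width: 30.7
```

move_arm(
  motion=[
    [-9.7,0,2.3,0,-0.07,0,20],
    [-20.9,0.2,4.1,0,-0.15,0,20],
    [-32.3,0.4,5,0,-0.23,0,20],
    [-43.6,0.5,5,0,-0.31,0,20],
    [-55,0.6,4.1,0,-0.39,0,20],
  ],
)

```text
t: 37.13
ee_pos: [558.0, -114.5, 209.3]
orientation: [3.135, -0.001, 0.197]
ft_force: [5.4, 1.6, -18.8]
width: 30.8
```

move_arm(
  motion=[
    [-11.2,0.1,-1.8,0,-0.08,0,20],
    [-20.9,0.2,-4.1,0,-0.15,0,20],
    [-29.1,0.3,-6.7,0,-0.21,0,20],
    [-35.7,0.4,-9.1,0,-0.26,0,20],
    [-39.7,0.5,-10.8,0,-0.29,0,20],
  ],
)

```text
t: 37.55
ee_pos: [516.3, -113.7, 198.2]
orientation: [-3.075, 0.004, -0.64]
ft_force: [3.5, 2.4, -9.4]
width: 30.7
```

move_arm(
  motion=[
    [-0.7,0,-0.3,0,-0.005,0,20],
    [-0.7,0,-0.3,0,-0.005,0,20],
  ],
)

```text
t: 37.72
ee_pos: [516.3, -113.7, 198.2]
orientation: [-3.073, 0.003, -0.643]
ft_force: [-0.2, 2.1, -6.1]
width: 30.6
```

move_arm(
  motion=[
    [4.3,0,1.6,0,0.032,0,20],
    [8.6,0,3.2,0,0.065,0,20],
    [12,0,4.4,0,0.09,0,20],
    [15.3,0,5.4,0,0.115,0,20],
  ],
)

```text
t: 38.05
ee_pos: [532.7, -113.9, 204.3]
orientation: [-3.107, 0.002, -0.463]
ft_force: [-2.7, 1.0, -3.8]
width: 30.5
```

move_arm(
  motion=[
    [3.4,0,1,0,0.025,0,20],
    [6.9,0,2,0,0.05,0,20],
    [10.3,0,2.8,0,0.075,0,20],
  ],
)

```text
t: 38.3
ee_pos: [541.7, -114.0, 206.6]
orientation: [-3.122, 0.002, -0.342]
ft_force: [-8.4, 0.4, -0.7]
width: 30.7
```

move_arm(
  motion=[
    [3.5,0,0.7,0,0.025,0,20],
    [7,0,1.4,0,0.05,0,20],
  ],
)

```text
t: 38.47
ee_pos: [548.5, -114.0, 208.1]
orientation: [-3.13, 0.002, -0.264]
ft_force: [-8.0, -0.1, -0.7]
width: 30.6
```

move_arm(
  motion=[
    [1.7,0,0.3,0,0.012,0,20],
    [3.5,0,0.5,0,0.025,0,20],
    [3.5,0,0.5,0,0.025,0,20],
  ],
)

```text
t: 38.72
ee_pos: [552.5, -114.0, 208.7]
orientation: [-3.133, 0.002, -0.226]
ft_force: [-8.7, 0.0, 1.2]
width: 30.5
```

move_arm(
  motion=[
    [1.7,0,0.2,0,0.012,0,20],
    [3.5,0,0.4,0,0.025,0,20],
    [3.5,0,0.4,0,0.025,0,20],
  ],
)

```text
t: 38.97
ee_pos: [556.0, -114.0, 209.2]
orientation: [-3.136, 0.002, -0.187]
ft_force: [-8.5, 0.8, 2.3]
width: 30.9
```

move_arm(
  motion=[
    [1.7,0,0.1,0,0.012,0,20],
    [3.5,0,0.3,0,0.025,0,20],
    [3.5,0,0.3,0,0.025,0,20],
  ],
)

```text
t: 39.22
ee_pos: [559.6, -114.1, 209.6]
orientation: [-3.138, 0.002, -0.148]
ft_force: [-8.5, 0.2, 2.1]
width: 30.5
```

move_arm(
  motion=[
    [1.7,0,0.1,0,0.012,0,20],
    [3.5,0,0.1,0,0.025,0,20],
    [3.5,0,0.1,0,0.025,0,20],
  ],
)

```text
t: 39.47
ee_pos: [563.0, -114.1, 209.9]
orientation: [-3.14, 0.002, -0.109]
ft_force: [-9.6, 1.4, 4.0]
width: 31.0
```

move_arm(
  motion=[
    [1.7,0,0.2,0,0.012,0,20],
    [3.5,0,0.3,0,0.025,0,20],
    [3.5,0,0.3,0,0.025,0,20],
  ],
)

```text
t: 39.72
ee_pos: [566.5, -114.1, 210.2]
orientation: [-3.141, 0.002, -0.07]
ft_force: [-9.1, 0.3, 2.6]
width: 30.9
```

move_arm(
  motion=[
    [1.7,0,0,0,0.012,0,20],
    [3.5,0,0,0,0.025,0,20],
    [3.5,0,0,0,0.025,0,20],
  ],
)

```text
t: 39.97
ee_pos: [570.1, -114.1, 210.3]
orientation: [3.141, -0.002, 0.031]
ft_force: [-8.8, 1.0, 3.2]
width: 30.8
```

move_arm(
  motion=[
    [1.7,0,0,0,0.012,0,20],
    [3.5,0,-0.1,0,0.025,0,20],
    [3.5,0,-0.1,0,0.025,0,20],
  ],
)

```text
t: 40.22
ee_pos: [573.8, -114.1, 210.4]
orientation: [3.141, -0.002, -0.008]
ft_force: [-8.3, -0.1, 4.0]
width: 30.7
```

move_arm(
  motion=[
    [1.7,0,0,0,0.012,0,20],
    [3.5,0,-0.1,0,0.025,0,20],
    [3.5,0,-0.1,0,0.025,0,20],
  ],
)

```text
t: 40.47
ee_pos: [577.4, -114.1, 210.3]
orientation: [3.141, -0.002, -0.047]
ft_force: [-8.0, 0.6, 4.2]
width: 30.8
```

move_arm(
  motion=[
    [1.7,0,0,0,0.012,0,20],
    [3.5,0,-0.2,0,0.025,0,20],
    [3.5,0,-0.2,0,0.025,0,20],
  ],
)

```text
t: 40.72
ee_pos: [580.9, -114.2, 210.2]
orientation: [3.14, -0.003, -0.086]
ft_force: [-8.7, 1.6, 6.0]
width: 30.6
```

move_arm(
  motion=[
    [1.7,0,0.2,0,0.012,0,20],
    [3.5,0,0,0,0.025,0,20],
    [3.5,0,0,0,0.025,0,20],
  ],
)

```text
t: 40.97
ee_pos: [584.3, -114.2, 210.0]
orientation: [3.139, -0.002, -0.126]
ft_force: [-8.6, 0.2, 3.7]
width: 30.6
```

move_arm(
  motion=[
    [1.7,0,0,0,0.012,0,20],
    [3.5,0,-0.2,0,0.025,0,20],
    [3.5,0,-0.2,0,0.025,0,20],
  ],
)

```text
t: 41.22
ee_pos: [587.7, -114.2, 209.7]
orientation: [3.137, -0.003, -0.165]
ft_force: [-8.1, 1.0, 2.8]
width: 30.5
```

move_arm(
  motion=[
    [1.7,0,-0.1,0,0.012,0,20],
    [3.5,0,-0.4,0,0.025,0,20],
    [3.5,0,-0.4,0,0.025,0,20],
  ],
)

```text
t: 41.47
ee_pos: [591.4, -114.2, 209.4]
orientation: [3.134, -0.003, -0.204]
ft_force: [-7.1, 0.2, 2.3]
width: 30.7
```

move_arm(
  motion=[
    [1.7,0,-0.2,0,0.012,0,20],
    [3.5,0,-0.4,0,0.025,0,20],
    [5.2,0,-0.7,0,0.037,0,20],
  ],
)

```text
t: 41.72
ee_pos: [595.8, -114.2, 208.8]
orientation: [3.13, -0.003, -0.264]
ft_force: [-9.8, 0.4, 3.8]
width: 30.6
```

move_arm(
  motion=[
    [1.7,0,-0.2,0,0.012,0,20],
    [3.5,0,-0.5,0,0.025,0,20],
    [5.2,0,-0.8,0,0.037,0,20],
  ],
)

```text
t: 41.97
ee_pos: [601.0, -114.3, 207.9]
orientation: [3.124, -0.003, -0.322]
ft_force: [-10.1, 0.1, 2.1]
width: 30.7
```

move_arm(
  motion=[
    [1.7,0,-0.2,0,0.012,0,20],
    [3.5,0,-0.6,0,0.025,0,20],
    [3.5,0,-0.6,0,0.025,0,20],
  ],
)

```text
t: 42.22
ee_pos: [604.9, -114.3, 207.1]
orientation: [3.12, -0.003, -0.361]
ft_force: [-8.4, -0.3, 2.1]
width: 30.5
```

move_arm(
  motion=[
    [1.7,0,-0.3,0,0.012,0,20],
    [3.4,0,-0.7,0,0.025,0,20],
    [5.1,0,-1.1,0,0.037,0,20],
  ],
)

```text
t: 42.47
ee_pos: [609.5, -114.3, 206.1]
orientation: [3.113, -0.003, -0.419]
ft_force: [-9.5, -1.0, 1.2]
width: 30.8
```

move_arm(
  motion=[
    [1.7,0,-0.3,0,0.012,0,20],
    [3.4,0,-0.8,0,0.025,0,20],
    [5.1,0,-1.3,0,0.037,0,20],
  ],
)

```text
t: 42.72
ee_pos: [614.5, -114.3, 204.7]
orientation: [3.104, -0.003, -0.477]
ft_force: [-11.0, -0.1, 0.8]
width: 30.5
```

```bash
python3 - <<'E'
from h import *
o=get_obs();print(o["t"],o["ee_pos"],o["ft_force"],o["moment"])
w=shot("wrist"); t=shot("top");s=shot("scene"); save(w,"w9.png"); save(t,"t9.png")
big=lambda c,k:cv2.resize(c,k,interpolation=cv2.INTER_CUBIC)
D=np.hstack([big(t["color"][180:260,270:330],(440,588)),big(s["color"][215:300,310:375],(340,445)) if 0 else cv2.copyMakeBorder(big(s["color"][205:305,310:385],(340,453)),0,135,0,0,0)])
cv2.imwrite("pics/i.png",D[:,:,::-1])
E
```

```text
42.7167 [ 614.46235426 -114.2955576   204.70412118] [-11.01853635  -0.14665721   0.81662176] [-0.13586055  1.35480373 -0.09632948]
```

View pics/i.png

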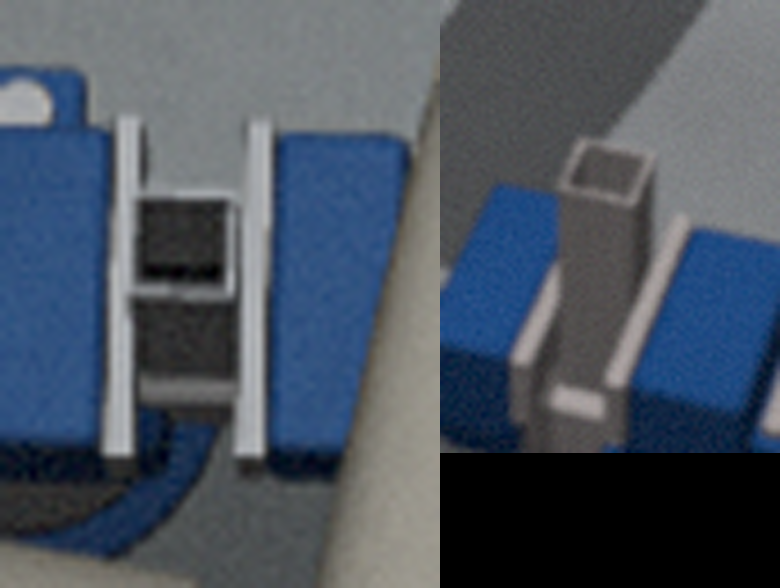

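move_arm(
  motion=[
    [1.7,0,-0.4,0,0.012,0,20],
    [3.4,0,-0.9,0,0.025,0,20],
    [3.4,0,-0.9,0,0.025,0,20],
  ],
)

```text
t: 43.12
ee_pos: [618.3, -114.3, 203.6]
orientation: [3.098, -0.003, -0.515]
ft_force: [-8.5, 0.5, 0.2]
width: 30.3
```

move_arm(
  motion=[
    [1.7,0,-0.4,0,0.012,0,20],
    [3.4,0,-1,0,0.025,0,20],
    [3.4,0,-1,0,0.025,0,20],
  ],
)

```text
t: 43.37
ee_pos: [621.6, -114.3, 202.5]
orientation: [3.091, -0.003, -0.554]
ft_force: [-9.7, -0.8, -0.9]
width: 30.9
```

The pawl is driving and the push is now about 9 to 11 N. I'll return past the next tooth (≈-0.17) and continue.

move_arm(
  motion=[
    [-11.2,0,3.4,0,-0.083,0,20],
    [-22.3,0.1,5.8,0,-0.163,0,20],
    [-33.6,0.2,7.4,0,-0.243,0,20],
    [-44.9,0.3,8,0,-0.323,0,20],
    [-56.3,0.4,8,0,-0.403,0,20],
  ],
)

```text
t: 43.78
ee_pos: [566.0, -113.9, 208.9]
orientation: [3.14, -0.002, 0.088]
ft_force: [3.5, -0.3, -27.2]
width: 30.4
```

move_arm(
  motion=[
    [-11.3,0.1,-1,0,-0.08,0,20],
    [-21.2,0.2,-2.6,0,-0.15,0,20],
    [-29.5,0.3,-4.6,0,-0.21,0,20],
    [-35,0.4,-6.2,0,-0.25,0,20],
    [-35,0.4,-6.2,0,-0.25,0,20],
  ],
)

```text
t: 44.2
ee_pos: [528.2, -113.3, 202.2]
orientation: [-3.106, 0.002, -0.47]
ft_force: [2.6, -1.6, -20.0]
width: 30.8
```

move_arm(
  motion=[
    [3.5,0,0.9,0,0.025,0,20],
    [7,0,1.8,0,0.05,0,20],
    [10.5,0,2.6,0,0.075,0,20],
  ],
)

```text
t: 44.45
ee_pos: [540.8, -113.5, 205.9]
orientation: [-3.122, 0.002, -0.349]
ft_force: [-3.2, -2.0, -10.8]
width: 30.8
```

move_arm(
  motion=[
    [1.7,0,0.3,0,0.012,0,20],
    [3.5,0,0.6,0,0.025,0,20],
    [5.2,0,0.9,0,0.037,0,20],
  ],
)

```text
t: 44.7
ee_pos: [545.9, -113.4, 207.2]
orientation: [-3.128, 0.001, -0.293]
ft_force: [-8.0, -2.7, -6.1]
width: 30.5
```

move_arm(
  motion=[
    [1.7,0,0,0,0.012,0,20],
    [3.5,0,0,0,0.025,0,20],
  ],
)

```text
t: 44.87
ee_pos: [549.0, -113.5, 207.6]
orientation: [3.131, -0.001, 0.253]
ft_force: [-12.7, -2.6, 1.9]
width: 30.7
```

move_arm(
  motion=[
    [1.7,0,0,0,0.012,0,20],
    [3.5,0,0.1,0,0.025,0,20],
  ],
)

```text
t: 45.03
ee_pos: [552.3, -113.6, 208.1]
orientation: [3.134, -0.001, 0.214]
ft_force: [-15.8, -1.9, 4.5]
width: 30.1
```

move_arm(
  motion=[
    [1.7,0,0.1,0,0.012,0,20],
    [3.5,0,0.2,0,0.025,0,20],
  ],
)

```text
t: 45.2
ee_pos: [555.8, -113.6, 208.7]
orientation: [3.136, -0.001, 0.175]
ft_force: [-14.8, -1.3, 5.4]
width: 30.6
```

move_arm(
  motion=[
    [0,0,0,0,0,0,20],
    [0,0,0,0,0,0,20],
  ],
)

```text
t: 45.37
ee_pos: [556.5, -113.6, 208.8]
orientation: [3.136, -0.001, 0.177]
ft_force: [-11.2, -2.1, 4.0]
width: 30.5
```

move_arm(
  motion=[
    [0.7,0,0.1,0,0.005,0,20],
    [1.4,0,0.2,0,0.01,0,20],
    [2.1,0,0.3,0,0.015,0,20],
  ],
)

```text
t: 45.62
ee_pos: [558.2, -113.6, 209.0]
orientation: [3.137, -0.001, 0.153]
ft_force: [-12.8, -1.9, 4.2]
width: 30.7
```

move_arm(
  motion=[
    [0.7,0,0.1,0,0.005,0,20],
    [1.4,0,0.1,0,0.01,0,20],
    [2.1,0,0.2,0,0.015,0,20],
  ],
)

```text
t: 45.87
ee_pos: [560.1, -113.6, 209.2]
orientation: [3.139, -0.001, 0.129]
ft_force: [-13.3, -1.9, 4.4]
width: 30.5
```

move_arm(
  motion=[
    [0.7,0,0.1,0,0.005,0,20],
    [1.4,0,0.1,0,0.01,0,20],
    [2.1,0,0.2,0,0.015,0,20],
  ],
)

```text
t: 46.12
ee_pos: [562.0, -113.6, 209.3]
orientation: [3.139, -0.001, 0.104]
ft_force: [-15.7, -1.0, 4.3]
width: 30.6
```

move_arm(
  motion=[
    [0,0,0,0,0,0,20],
    [0,0,0,0,0,0,20],
  ],
)

```text
t: 46.28
ee_pos: [562.4, -113.6, 209.4]
orientation: [3.139, -0.001, 0.106]
ft_force: [-11.2, -2.2, 3.2]
width: 30.6
```

move_arm(
  motion=[
    [0.5,0,0,0,0.003,0,20],
    [1,0,0,0,0.006,0,20],
  ],
)

```text
t: 46.45
ee_pos: [563.4, -113.6, 209.5]
orientation: [3.14, -0.001, 0.097]
ft_force: [-13.1, -2.0, 4.2]
width: 30.5
```

The slow push is 13 to 15 N, so I'll stop here, ease off, let go and retreat.

move_arm(
  motion=[
    [-1.3,0,0,0,0,0,20],
    [-1.3,0,0,0,0,0,45],
    [-1.3,0,0,0,0,0,60],
    [-1.3,0,0,0,0,0,60],
    [-1.3,0,0,0,0,0,60],
  ],
)

```text
t: 46.87
ee_pos: [565.3, -113.5, 210.0]
orientation: [3.139, -0.002, 0.108]
ft_force: [-0.5, 0.2, -0.7]
width: 54.1
```

move_arm(
  motion=[
    [-1,0,15,0,0,0,60],
    [-2,0,40,0,0,0,60],
    [-4,0,75,0,0,0,60],
    [-4,0,105,0,0,0,60],
    [-4,0,120,0,0,0,60],
  ],
)

```text
t: 47.28
ee_pos: [563.2, -113.9, 335.0]
orientation: [3.137, -0.002, 0.12]
ft_force: [0.1, -0.1, 1.0]
width: 60.0
```

```bash
python3 - <<'E'
from h import *
o=get_obs();print(o["t"],o["ee_pos"],o["ft_force"],o["width"])
w=shot("wrist"); t=shot("top");s=shot("scene"); save(w,"w10.png"); save(s,"s10.png")
big=lambda c,k:cv2.resize(c,k,interpolation=cv2.INTER_CUBIC)
D=np.hstack([big(w["color"],(480,360)),big(s["color"][190:310,230:390],(320,360)) if 1 else 0]); 
E_=np.hstack([big(t["color"][180:260,260:340],(240,240)),big(s["color"],(320,240)),big(t["color"],(240,240))])
cv2.imwrite("pics/j.png",np.vstack([D,E_])[:,:,::-1])
E
```

```text
47.2833 [ 563.15085823 -113.93734157  335.03880964] [ 0.1334014  -0.05713704  0.98415247] 59.98260663355659
```

View pics/j.png

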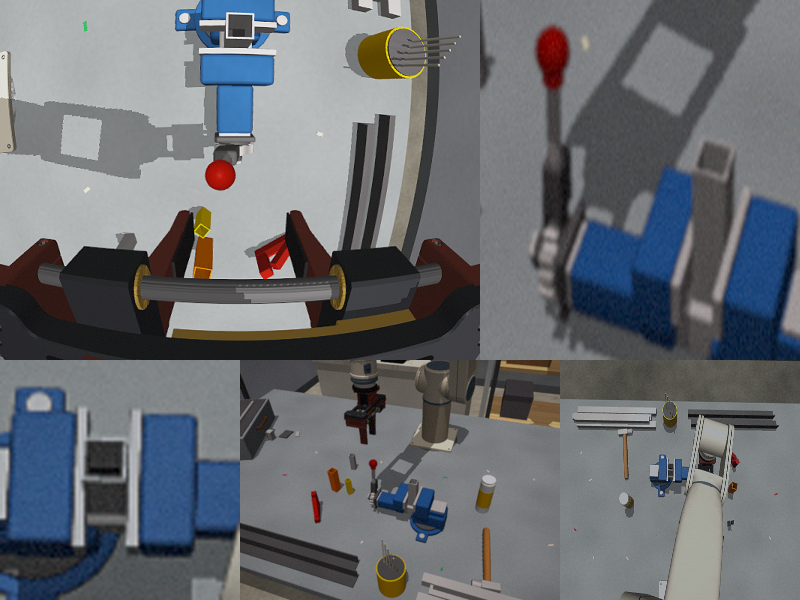

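```bash
python3 -c "
from workcell import *
print(close_job(), get_obs()['t'])"
```

```text
the job is handed in; nothing more can be done
the job is handed in; nothing more can be done
```

The tube is standing on end in the vice, clamped between the jaws near the middle of their width. I let go of the knob and handed the job in at about 47 s.

**Tube:** I took the larger grey tube, lowered it onto the slide bar until the wrist force showed contact, and released it.

**Pumping:** I worked the lever one tooth a stroke and stopped in the middle of the eighth forward stroke. Pushed slowly, the last readings were 13 to 15 N; one at 15.7 N was on the high side, and the final one was about 13 N. While moving a little faster just before that, it read up to 15.8 N.

**Last pictures:** the tube is upright with both plates against it. The spray can, hammer, magnetic square and look-alike tubes appear undisturbed, and the gripper is well clear of everything.

**What did not go to plan:**
- **Grip on the knob:** in the first six strokes I held the ball from the sides, and the pads slid along it by up to 12 mm. I regrasped with the pads facing along the stroke and finished that way. Hitting the lever's back stop gave up to about 25 N at the wrist.
- **Force rise:** the push went up in steps (about 3.5, then 8 to 11, then 13 to 15 N) instead of rising smoothly within one tooth. The clamping force is therefore inferred from the knob force only, and I did not test the hold by pulling on the tube.

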